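# Put the white-reference plate back in its case

### The job

Calibration is finished, so put the white-reference plate away: pressing on its ribbed end, draw it flat along the instrument's bed toward you until it is right out from under the measuring head, then lift it off, set it down (do not drop it) flat in the empty rectangular bay of its case, and close the lid fully. Keep the fingers off the white disc, do not knock the measuring head, and leave the other things on the bench where they are.

Things in the scene. Friction and masses are not known exactly. Their poses are not given: they have to be found in the camera images.
- spectro: White fixed C-frame reflectance spectrophotometer, 240 mm tall, open front to the robot. Origin on the bench below the middle of the head's front face; x into the machine, away from the robot. Its bed top is 30 mm above the bench, 190 mm wide, from x=-145 mm back to the column at x=95 mm. The plate starts on the bed.
- bed (a point): Point on the bed's top, 30 mm above the spectrophotometer's origin, same axes. Two side guides 7 mm tall on the bed hold the plate's sides: inner faces at y=+-32 mm, 8 mm thick, from x=-12 to 73 mm; a back stop closes them at x=73 mm. In front of them the bed is flat and open.
- head: Overhanging white measuring head of the spectrophotometer, same origin and axes: 140 mm wide, upright front face at x=0, back to the column, 85 to 225 mm above the bench. Under it a black round port, 52 mm across, centre x=33 mm, reaches down to 68 mm above the bench. Delicate: keep any touch under 15 N.
- plate: Loose aluminium plate, about 130 g, 90 mm long (x), 60 wide (y), 8 thick, origin at the centre of its underside. A white disc 40 mm across stands 1.5 mm proud on top, centre x=+14 mm. From x=-45 (end nearest the robot) to -6 mm the top is a ribbed grip, flat to the touch. At the start only 20 to 32 mm of that end sticks out in front of the head's face.
- disc: The white ceramic disc fixed in the plate; its origin and axes are those of plate (its centre is 14 mm along x). Fingers must not touch it.
- ribs (a point): Middle of the ribbed end on the plate's top face, 28.5 mm from the plate's centre toward the ribbed end (16.5 mm from that end). The plate stands on two slippery plastic strips: it slides on the polished bed at a friction of about 0.15, while a finger on the ribs grips at 0.6 or so. About 10 N of press is ample.
- case: Grey storage case with dark insert, fixed on the bench, lid open: 125 mm deep (x), 220 wide (y), 24 tall without lid. Origin at the middle of the lower edge of its rear (hinge) side, x away from the robot; it spans x=-125 to 0 mm. A round light trap lies flush in the -y half; the empty rectangular bay in the +y half is for the plate.
- bay (a point): Centre of the floor of the empty bay, 10 mm above the bench, axes as the case. The bay is 96 mm along x and 66 mm along y, 14 mm deep; a finger notch 40 mm wide (in x) crosses it at its centre and reaches 64 mm to either side in y, with the floor at the same height.
- hinge (a point): Middle of the lid's hinge axis, which runs along the case's y, 25.5 mm above the bench at the rear edge of the case.
- case_lid (a joint): Angle of the lid, rad: 0 closed, 1.95 fully open; it starts open, leaning back past upright (1.7 to 1.9). A stiff hinge (0.12 N m): the lid stays where it is left and must be pushed shut.
- lid_tab (a point): Middle of the small thumb tab at the lid's free edge, 130 mm from the hinge axis. The lid is a slab 125 mm by 220 mm by 12 mm, whose underside lies in the plane through the hinge axis; the tab, 50 mm wide and 8 mm thick, projects 11 mm from its edge.
- vial: Bystander: small capped amber vial 29 mm across, 48 mm tall, standing between the instrument and the case. Origin under it.
- panel: Bystander: plain grey plastic test panel 75 x 50 x 4 mm lying on the bench.
- beaker: Bystander: glass beaker 68 mm across, 88 mm tall.
- bottle: Bystander: amber jar with black cap, 60 mm across, 125 mm tall.
- brush: Bystander: dusting brush 160 mm long lying on the bench.
- marker: Bystander: marker pen 130 mm long lying on the bench.
- cell_rack: Bystander: white rack 100 x 45 mm with four clear sample cells, 50 mm tall.

How it is judged:
By the outcome, as a careful person would: the job done as asked, in the order asked, and still so for the second after the job is handed in, with the robot touching nothing.
It also fails if it takes over 72 s, if anything falls off the work surface, if the arm or the gripper's body presses on something with over 40 N, if the wrist force passes 120 N, or if a joint passes its speed limit or range.

### The arm

A 6-joint arm with a two-finger parallel gripper is mounted at the origin on the work surface. World frame = base frame: x ahead of the robot, y to its left, z up, the work surface at z = 0. Lengths are in m, angles in rad, forces in N, time in s.
With the tool pointing down it reaches from about 0.3 to 0.875 m from the base axis. Payload 6.4 kg.
Tool frame: the origin (TCP) lies midway between the tips of the shut fingers; the grasp point (between the pads) lies 19 mm behind it; x points along the fingers, y is the direction in which the jaws open and shut, and the axes are right-handed (so a half turn about x gives the same grasp; the last joint's range is limited). The gripper opens to 85 mm and grips with 20 to 120 N. Pads are 22 mm wide; open, the fingers measure 114 mm over their backs; the gripper's body (76 mm by 85 mm) begins 54 mm behind the grasp point. The pads swing forward as they close: fully open they stand 13 mm farther back than shut.
Start: joints at [-1.487, 0.181, 1.607, -0, 1.354, -0.206], TCP at [0.164, -0.551, 0.231] pointing down, gripper open.
Joint ranges: [-2.99, 2.99], [-0.89, 2.07], [0.3, 2.58], [-1.14, 4.28], [0, 2.63], [-3.12, 3.12]. Speed limits (rad/s): [2.57, 2.57, 3.01, 3.14, 3.14, 3.14].

### API

Orientations are given as a unit quaternion [w, x, y, z].
In Python, from bench import ctrl gives the robot as it stands.
- The arm moves only by the tool servo_tool, never from a script. Its argument "targets" is a list of rows, each a list of 7 numbers: the turn, a rotation vector about the tool's x, y, z in rad, then the shift along the tool's x, y, z in mm, then the opening, from -1 (shut) to 1 (fully open). A call has exactly 8 rows; each row is the pose to reach, as a shift and turn from the pose measured when the call began, along the tool's axes at that moment; what a row does not reach only later rows make up. A row lasts 1/8 s, in which the tool goes at most 62.5 mm and 10.7 degrees, less where a joint would pass 70% of its speed; a pose out of reach is approached as far as the arm can. A call with a gripper value outside its range is refused whole. The fingers move at their own pace and stop on an object; the grip force is fixed at half the most. Time passes only in rows, so rows that repeat a pose let the fingers close, or fill a call up. It gives the time, the measured TCP pose, the force and the opening at its end, in the units of the state.
- ctrl.get_obs(): the state, without advancing time (a new reading comes with each control period).
- ctrl.camera(name): name is "scene" or "top" or "wrist"; returns a dict with "pixels" (420x560x3 uint8, blue, green, red), "intrinsics" (3x3 intrinsics, pixels), "D" ([k1, k2, p1, p2, k3] as OpenCV has them; the pictures are not rectified), "R" (3x3) and "t" (3): a world point X has camera coordinates R X + t; the wrist camera has in their place "tool_from_camera" (4x4, takes a point from camera to tool coordinates, whose origin is the TCP and whose axes are the tool frame's). Camera axes: x right, y down, z forward; pixel columns grow to the right and rows downward; lengths in m; the calibration is good to about 2 mm. A picture is of the moment at which its call begins: read the wrist's pose just before it. There is no depth.
- ctrl.hand_in(): hands the job in, once; it reports no verdict.
The state is a dict: "time_s": time; "q": joint angles; "dq": joint speeds; "joint_efforts": joint torques, N m; "eef_pos": TCP position; "eef_rot": TCP orientation; "wrist_force": force on the tool from outside, world axes, zero at the start; "torque": the same for the moment, N m; "opening": opening from 0.0 (shut) to 1.0 (fully open).
Only numpy, scipy, OpenCV 4.12 (cv2) and the standard library are available. Lean on these libraries where they do the work, as an engineer would, in place of code of your own. Each camera call takes 0.05 s, during which the arm holds its last target.

## Working session

There is one attempt and no reset: what is moved stays moved. The work goes in short steps, Python scripts to look and compute and a tool call to move; the robot and the scene stay as the last step left them, time stands still between calls to the robot, and variables do not carry over. Pictures are saved under pics/ and viewed, and the job is handed in when it is done.

Besides the shell and the picture viewer there is one more tool, called after ">>>" as name([rows], argument=value, ...), one row to a line, values as JSON. servo_tool: Moves the arm, as the interface text tells. Its arguments: {"type":"object","properties":{"targets":{"type":"array","items":{"type":"array","items":{"type":"number"}}}},"required":["targets"]}

```bash
ls; mkdir -p pics
python3 - <<'E'
from bench import ctrl
import cv2,json
o=ctrl.get_obs();print(o)
for n in ["scene","top","wrist"]:
    c=ctrl.camera(n);cv2.imwrite(f"pics/{n}0.png",c["pixels"])
    print(n,{k:(v.tolist() if hasattr(v,'tolist') else v) for k,v in c.items() if k!="pixels"})
E
```

```text
pics
{'time_s': 0.0, 'q': array([-1.48728877e+00,  1.81589191e-01,  1.60798946e+00,  8.07902190e-06,
        1.35377926e+00, -2.06298024e-01]), 'dq': array([-0.0003372 ,  0.00023748, -0.00014399, -0.000707  , -0.00055953,
       -0.00025523]), 'joint_efforts': array([-8.59909433e-04, -4.44869292e+01, -3.51334620e+01, -2.63595439e-04,
        9.01123392e-03, -9.67162521e-06]), 'eef_pos': array([ 0.1642897 , -0.55046616,  0.23036603]), 'eef_rot': array([ 0.10148015,  0.69973716,  0.10272567, -0.699655  ]), 'wrist_force': array([-1.25945065, -1.03708479,  0.75239407]), 'torque': array([ 0.01454299,  0.02875536, -0.00462418]), 'opening': 1.0019055818576557}
scene {'intrinsics': [[502.38720511835123, 0.0, 275.1250599214403], [0.0, 502.38720511835123, 215.16408410352574], [0.0, 0.0, 1.0]], 'D': [0.015904273968243433, 0.0, 0.0, 0.0, 0.0], 'R': [[-0.9549680555955132, 0.2965695003659674, -0.009085386332198167], [0.2841416942497755, 0.9052748637344907, -0.31581785680889896], [-0.08543717212660995, -0.30417750170448105, -0.9487763366968152]], 't': [0.44242702692103963, -0.10739951258620646, 1.3
[... 268 characters left out ...]
[-0.9947286239881269, -0.008945875882789214, -0.10215153412150768], [0.10220914000429655, -0.006236936216761141, -0.9947433801369128]], 't': [-0.01444605710563031, 0.46511238292129026, 1.0884320160430456]}
wrist {'intrinsics': [[307.5074059241096, 0.0, 275.8459980024156], [0.0, 307.5074059241096, 207.47062317436092], [0.0, 0.0, 1.0]], 'D': [-0.017941361804702217, 0.0, 0.0, 0.0, 0.0], 'tool_from_camera': [[0.0014025566997953218, -0.29387877208633134, 0.9558416710688716, -0.14380982726899405], [0.9999986171875913, 0.0012662897958511876, -0.0010780227533499784, 5.303189664229713e-05], [-0.0008935645514883839, 0.9558418613071837, 0.29388014175035576, -0.07392048293653751], [0.0, 0.0, 0.0, 1.0]]}
```

View pics/scene0.png

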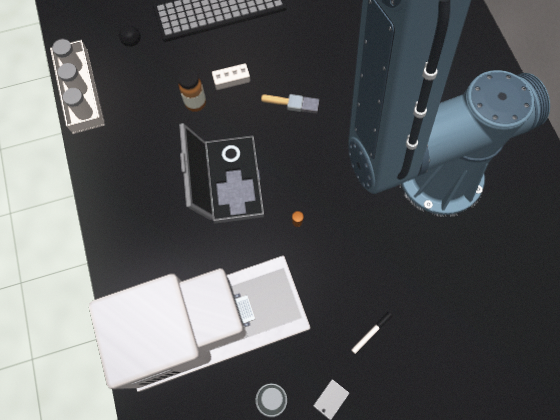

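View pics/top0.png

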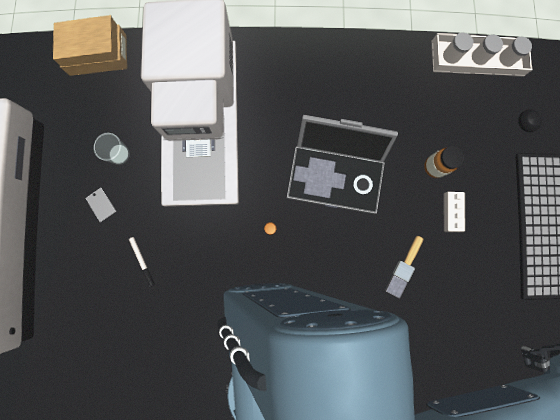

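View pics/wrist0.png

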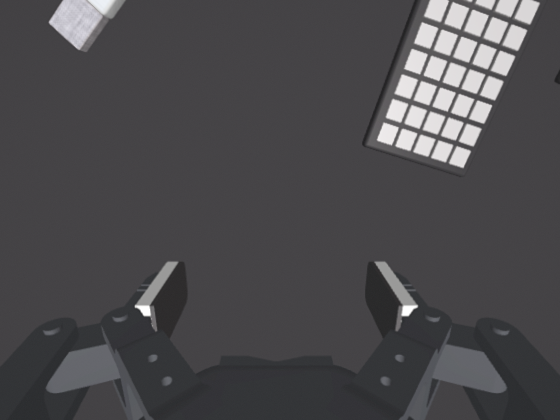

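```bash
cat > h.py <<'E'
import numpy as np,cv2
from bench import ctrl
def cast(c,uv,z,pose=None):
    uv=np.array(uv,float).reshape(-1,1,2)
    n=cv2.undistortPoints(uv,np.array(c["intrinsics"]),np.array(c["D"]))[:,0]
    d=np.c_[n,np.ones(len(n))]
    if "R" in c:
        R=np.array(c["R"]);t=np.array(c["t"]);o=-R.T@t;D=d@R
    else:
        from scipy.spatial.transform import Rotation as Ro
        p,q=pose;Rw=Ro.from_quat(q,scalar_first=True).as_matrix();T=np.array(c["tool_from_camera"])
        o=Rw@T[:3,3]+p;D=d@(Rw@T[:3,:3]).T
    return o+D*((z-o[2])/D[:,2])[:,None]
E
python3 - <<'E'
from h import *
for n,box in [("top",(150,70,100,150)),("top",(270,90,140,135)),("scene",(170,110,110,120)),("scene",(180,240,150,110))]:
    c=ctrl.camera(n);x,y,w,h=box
    s=min(800/w,600/h);s=int(s)
    cv2.imwrite(f"pics/c_{n}_{x}.png",cv2.resize(c["pixels"][y:y+h,x:x+w],None,fx=s,fy=s,interpolation=cv2.INTER_CUBIC));print(n,x,s)
c=ctrl.camera("top")
print("bedfront",cast(c,[(162,205),(238,204)],.03))
print("case",cast(c,[(288,199),(379,212),(384,162),(299,147)],.024))
E
```

```text
top 150 4
top 270 4
scene 170 5
scene 180 5
bedfront [[0.46259847 0.27758734 0.03      ]
 [0.46674771 0.08968729 0.03      ]]
case [[ 0.4808803  -0.0328908   0.024     ]
 [ 0.45060806 -0.25868623  0.024     ]
 [ 0.57671157 -0.2735448   0.024     ]
 [ 0.61211039 -0.05965106  0.024     ]]
```

```bash
ls pics
```

```text
c_scene_170.png
c_scene_180.png
c_top_150.png
c_top_270.png
scene0.png
top0.png
wrist0.png
```

View pics/c_top_150.png

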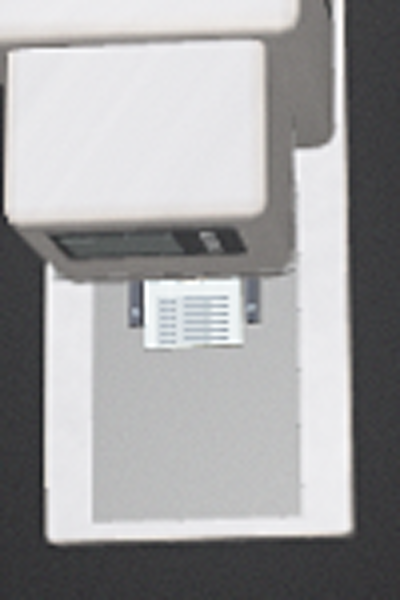

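View pics/c_top_270.png

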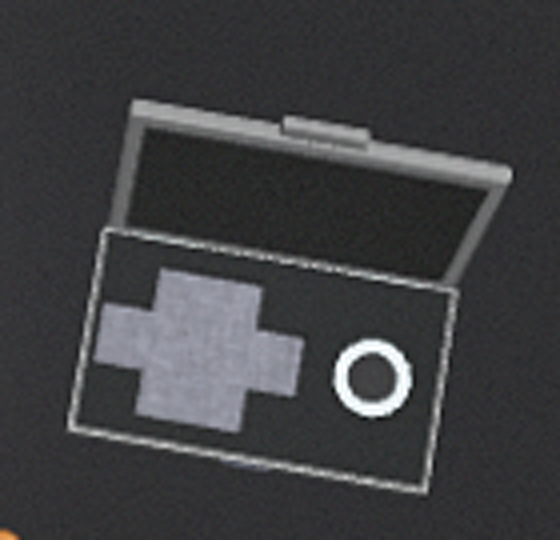

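View pics/c_scene_170.png

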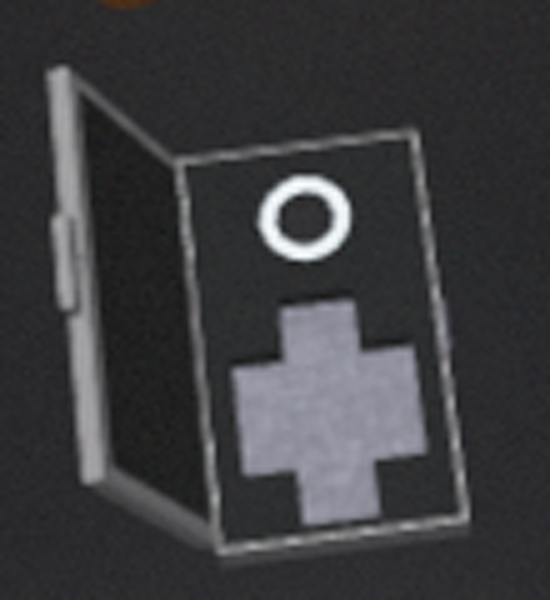

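View pics/c_scene_180.png

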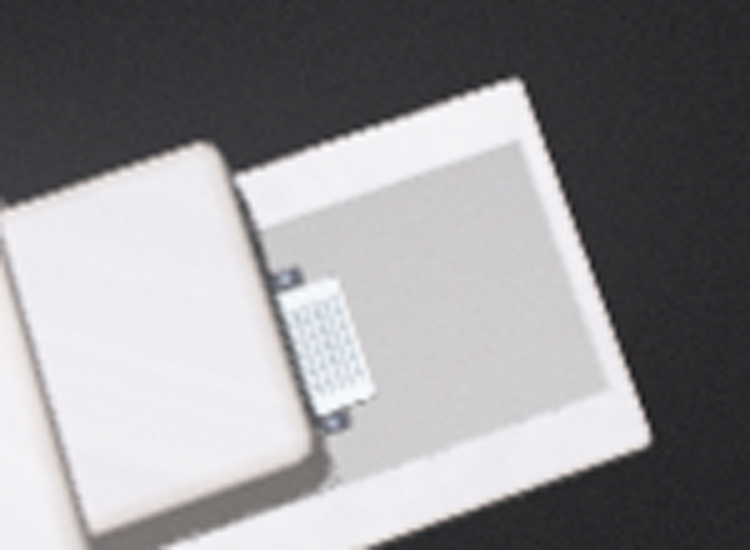

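Run:
```python
from h import *
np.set_printoptions(precision=4,suppress=True)
T=ctrl.camera("top");S=ctrl.camera("scene")
def f(c,x0,y0,s,pts,z): 
    p=(np.array(pts,float)+.5)/s-.5+[x0,y0]; return cast(c,p,z)
print("campos",-np.array(T["R"]).T@T["t"])
print("T bedfront L,R\n",f(T,150,70,4,[(46,543),(354,534)],.03))
print("S bedfront R,L\n",f(S,180,240,5,[(522,80),(651,440)],.03))
print("T plate end L,R top\n",f(T,150,70,4,[(146,348),(243,346)],.038))
print("S plate end R,L\n",f(S,180,240,5,[(337,280),(376,393)],.038))
print("T guides outer/inner front \n",f(T,150,70,4,[(130,327),(142,327),(247,322),(259,322)],.037))
print("S guides front \n",f(S,180,240,5,[(297,270),(303,287),(340,412),(348,430)],.037))
print("T head front bottom L,R\n",f(T,150,70,4,[(60,278),(292,272)],.085))
print("T head front top L,R\n",f(T,150,70,4,[(10,216),(264,216)],.225))
print("T case BL BR FR FL\n",f(T,270,90,4,[(104,230),(458,290),(426,493),(69,430)],.024))
print("S case BR BL FL FR\n",f(S,170,110,5,[(178,161),(218,552),(467,521),(415,131)],.024))
print("T bay BL BR FR FL\n",a:=f(T,270,90,4,[(160,268),(263,286),(242,432),(136,413)],.01),a.mean(0))
print("S bay BR BL FL FR\n",a:=f(S,170,110,5,[(232,371),(241,475),(428,452),(415,346)],.01),a.mean(0))
print("T notch\n",a:=f(T,270,90,4,[(105,303),(304,340),(297,397),(95,361)],.01),a.mean(0))
# tab: two-view triangulation
def proj(c): return np.c_[c["R"],c["t"]]
def und(c,uv): return cv2.undistortPoints(np.array(uv,float).reshape(-1,1,2),np.array(c["intrinsics"]),np.array(c["D"]))[:,0].T
for a,b in [((284,118),(68,310)),((370,132),(53,216)),((134,104),(88,483)),((512,175),(55,72)),]:
    ua=(np.array(a)+.5)/4-.5+[270,90];ub=(np.array(b)+.5)/5-.5+[170,110]
    X=cv2.triangulatePoints(proj(T),proj(S),und(T,ua),und(S,ub));print("tab/lid",(X[:3]/X[3]).T)
print("vial", cast(T,[(270,228)],.048),cast(S,[(298,216)],.048))
```

```text
campos [ 0.3515 -0.0035  1.1303]
T bedfront L,R
 [[0.4616 0.2797 0.03  ]
 [0.4689 0.0894 0.03  ]]
S bedfront R,L
 [[0.4688 0.093  0.03  ]
 [0.4633 0.2783 0.03  ]]
T plate end L,R top
 [[0.5825 0.2197 0.038 ]
 [0.584  0.1595 0.038 ]]
S plate end R,L
 [[0.5843 0.1624 0.038 ]
 [0.5816 0.2195 0.038 ]]
T guides outer/inner front 
 [[0.5959 0.2304 0.037 ]
 [0.5959 0.2229 0.037 ]
 [0.5994 0.1576 0.037 ]
 [0.5994 0.1501 0.037 ]]
S guides front 
 [[0.6014 0.1519 0.037 ]
 [0.6009 0.1606 0.037 ]
 [0.6004 0.2227 0.037 ]
 [0.5991 0.2319 0.037 ]]
T head front bottom L,R
 [[0.6149 0.2635 0.085 ]
 [0.6189 0.1246 0.085 ]]
T head front top L,R
 [[0.6127 0.2556 0.225 ]
 [0.6127 0.1227 0.225 ]]
T case BL BR FR FL
 [[ 0.6117 -0.0512  0.024 ]
 [ 0.5764 -0.2739  0.024 ]
 [ 0.4484 -0.2514  0.024 ]
 [ 0.4855 -0.0301  0.024 ]]
S case BR BL FL FR
 [[ 0.576  -0.2725  0.024 ]
 [ 0.613  -0.0517  0.024 ]
 [ 0.4865 -0.0296  0.024 ]
 [ 0.4489 -0.2513  0.024 ]]
T bay BL BR FR FL
 [[ 0.5908 -0.0873  0.01  ]
 [ 0.5801 -0.1525  0.01  ]
 [ 0.487  -0.1387  0.01  ]
 [ 0.4983 -0.0723  0.01  ]] [ 0.539  -0.1127  0.01  ]
S bay BR BL FL FR
 [[ 0.5802 -0.1519  0.01  ]
 [ 0.591  -0.0939  0.01  ]
 [ 0.494  -0.0769  0.01  ]
 [ 0.4835 -0.1365  0.01  ]] [ 0.5372 -0.1148  0.01  ]
T notch
 [[ 0.568  -0.0526  0.01  ]
 [ 0.5458 -0.1783  0.01  ]
 [ 0.5094 -0.1735  0.01  ]
 [ 0.531  -0.0465  0.01  ]] [ 0.5385 -0.1127  0.01  ]
tab/lid [[ 0.6459 -0.1455  0.1521]]
tab/lid [[ 0.64   -0.1948  0.1513]]
tab/lid [[ 0.6582 -0.0631  0.1379]]
tab/lid [[ 0.6212 -0.2797  0.1346]]
vial [[0.4077 0.0104 0.048 ]] [[0.4059 0.0103 0.048 ]]
```

```bash
cat >> h.py <<'E'
from scipy.spatial.transform import Rotation as Ro
np.set_printoptions(precision=4,suppress=True)
def tool(yaw,tilt):
    # tool x down tilted forward by tilt, z forward; forward = yaw
    M=np.array([[np.sin(tilt),0,np.cos(tilt)],[0,1,0],[-np.cos(tilt),0,np.sin(tilt)]])
    return Ro.from_euler('z',yaw).as_matrix()@M
def rel(p,R):
    o=ctrl.get_obs();R0=Ro.from_quat(o["eef_rot"],scalar_first=True).as_matrix()
    print("t",o["time_s"],"pos",o["eef_pos"],"F",o["wrist_force"],"open",o["opening"])
    print("rot",Ro.from_matrix(R0.T@R).as_rotvec(),"shift mm",R0.T@(np.array(p)-o["eef_pos"])*1000)
E
python3 - <<'E'
from h import *
o=ctrl.get_obs();print(Ro.from_quat(o["eef_rot"],scalar_first=True).as_matrix())
rel([.50,.187,.25],tool(.033,0))
E
```

```text
[[-0.      0.2857 -0.9583]
 [ 0.0001 -0.9583 -0.2857]
 [-1.     -0.0001  0.    ]]
t 0.5 pos [ 0.1643 -0.551   0.2312] F [-0.1622  0.1401  0.4272] open 1.0008829839833293
rot [-2.8848 -0.0001  0.    ] shift mm [ -18.7254 -611.3336 -532.5626]
```

>>> servo_tool([
  [-0.18,0,0,-20,-50,-45,-1],
  [-0.36,0,0,-20,-110,-100,-1],
  [-0.54,0,0,-20,-170,-155,-1],
  [-0.72,0,0,-20,-230,-205,-1],
  [-0.9,0,0,-20,-290,-260,-1],
  [-1.08,0,0,-20,-350,-310,-1],
  [-1.26,0,0,-20,-410,-360,-1],
  [-1.44,0,0,-20,-470,-410,-1],
])

```text
time_s: 1.5
eef_pos: [0.3731, -0.0976, 0.2518]
eef_rot: [0.54, 0.457, 0.539, -0.457]
wrist_force: [1.5, -0.8, 0.5]
opening: 0.002
```

Run:
```python
from h import *
rel([.50,.187,.20],tool(.033,0.6))
```

```text
t 1.5 pos [ 0.3731 -0.0976  0.2518] F [ 1.5078 -0.7648  0.5002] open 0.00247554883540841
rot [-1.3928 -0.4895  0.4304] shift mm [  51.7393  171.7318 -260.0402]
```

>>> servo_tool([
  [-0.17,-0.06,0.05,0,25,-40,-1],
  [-0.35,-0.12,0.11,0,50,-80,-1],
  [-0.52,-0.18,0.16,0,75,-120,-1],
  [-0.7,-0.24,0.22,10,100,-150,-1],
  [-0.87,-0.3,0.27,20,120,-180,-1],
  [-1.04,-0.37,0.32,30,140,-210,-1],
  [-1.22,-0.43,0.38,40,160,-240,-1],
  [-1.39,-0.49,0.43,52,172,-260,-1],
])

```text
time_s: 2.5
eef_pos: [0.5006, 0.1888, 0.2]
eef_rot: [0.882, 0.005, 0.471, 0.002]
wrist_force: [-0.2, 0.1, -0.4]
opening: 0.003
```

Run:
```python
from h import *
rel([.585,.1895,.08],tool(.033,0.6))
o=ctrl.get_obs();c=ctrl.camera("wrist");cv2.imwrite("pics/w1.png",c["pixels"])
```

```text
t 2.5 pos [0.5006 0.1888 0.2   ] F [-0.193   0.0953 -0.3667] open 0.002771305963236223
rot [-0.0331 -0.0097  0.01  ] shift mm [146.6306  -0.5701   3.3276]
```

View pics/w1.png

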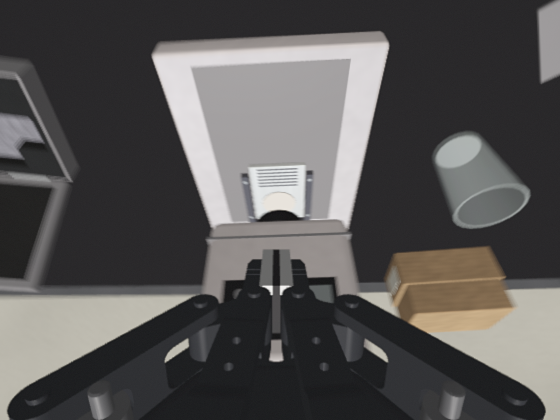

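Run:
```python
from h import *
o=ctrl.get_obs();P=(o["eef_pos"],o["eef_rot"]);c=ctrl.camera("wrist")
cv2.imwrite("pics/w2.png",cv2.resize(c["pixels"][150:250,220:340],None,fx=6,fy=6,interpolation=cv2.INTER_CUBIC))
print(cast(c,[(249,165),(305,165)],.038,P))
print(cast(c,[(160,48),(385,38)],.03,P))
print("head bottom front",cast(c,[(213,236),(350,232)],.085,P))
```

```text
[[0.5765 0.1631 0.038 ]
 [0.5765 0.2215 0.038 ]]
[[0.4614 0.101  0.03  ]
 [0.4536 0.2731 0.03  ]]
head bottom front [[0.6383 0.122  0.085 ]
 [0.6315 0.2718 0.085 ]]
```

View pics/w2.png

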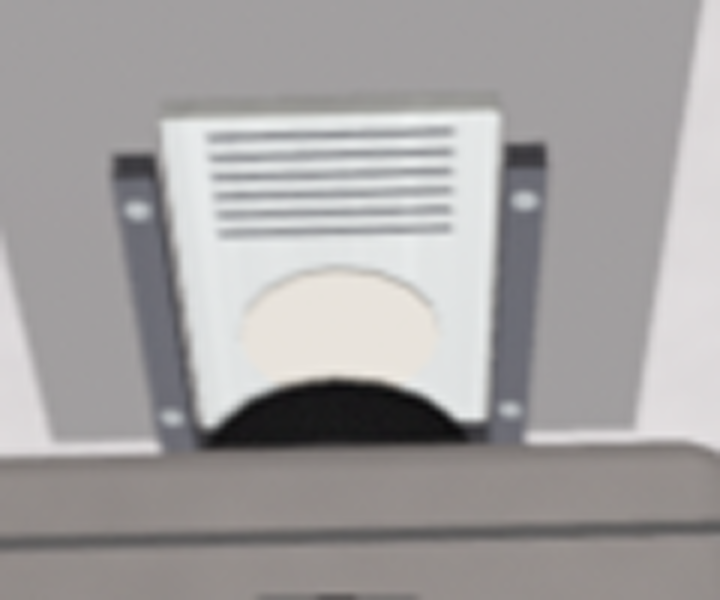

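Run:
```python
from h import *
rel([.575,.190,.1],tool(.033,0.6))
rel([.598,.191,.056],tool(.033,0.6))
```

```text
t 2.6 pos [0.4983 0.1878 0.1972] F [-0.3435 -0.0401 -0.465 ] open -0.0021402648279377724
rot [-0.037  -0.0167  0.012 ] shift mm [123.3897   1.5     10.491 ]
t 2.6 pos [0.4983 0.1878 0.1972] F [-0.3435 -0.0401 -0.465 ] open -0.0021402648279377724
rot [-0.037  -0.0167  0.012 ] shift mm [172.7884   2.1297   5.4535]
```

>>> servo_tool([
  [-0.01,0,0,30,1,3,-1],
  [-0.02,-0.01,0,60,1,6,-1],
  [-0.04,-0.01,0.01,90,1.5,9,-1],
  [-0.04,-0.02,0.01,123,1.5,10,-1],
  [-0.04,-0.02,0.01,140,2,9,-1],
  [-0.04,-0.02,0.01,160,2,7,-1],
  [-0.04,-0.02,0.01,173,2,5.5,-1],
  [-0.04,-0.02,0.01,173,2,5.5,-1],
])

```text
time_s: 3.6
eef_pos: [0.5982, 0.1902, 0.0553]
eef_rot: [0.885, -0.009, 0.466, 0.013]
wrist_force: [-0.5, -0.9, -0.1]
opening: 0.002
```

Run:
```python
from h import *
rel([.598,.191,.046],tool(.033,0.6))
c=ctrl.camera("wrist");cv2.imwrite("pics/w3.png",c["pixels"])
c=ctrl.camera("scene");cv2.imwrite("pics/s3.png",cv2.resize(c["pixels"][220:370,150:350],None,fx=4,fy=4,interpolation=cv2.INTER_CUBIC))
```

```text
t 3.6 pos [0.5982 0.1902 0.0553] F [-0.4623 -0.925  -0.0602] open 0.0021175344308425118
rot [0.0012 0.0017 0.0031] shift mm [ 7.5799  0.8594 -5.4108]
```

View pics/w3.png

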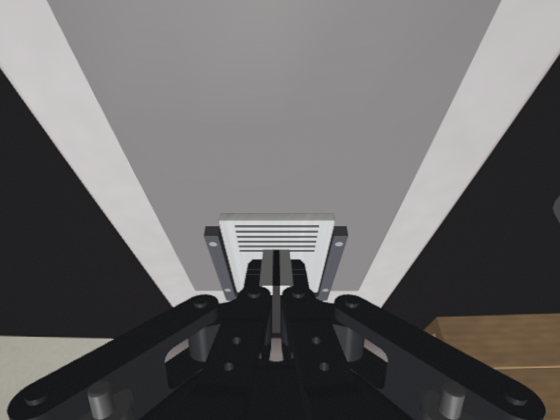

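View pics/s3.png

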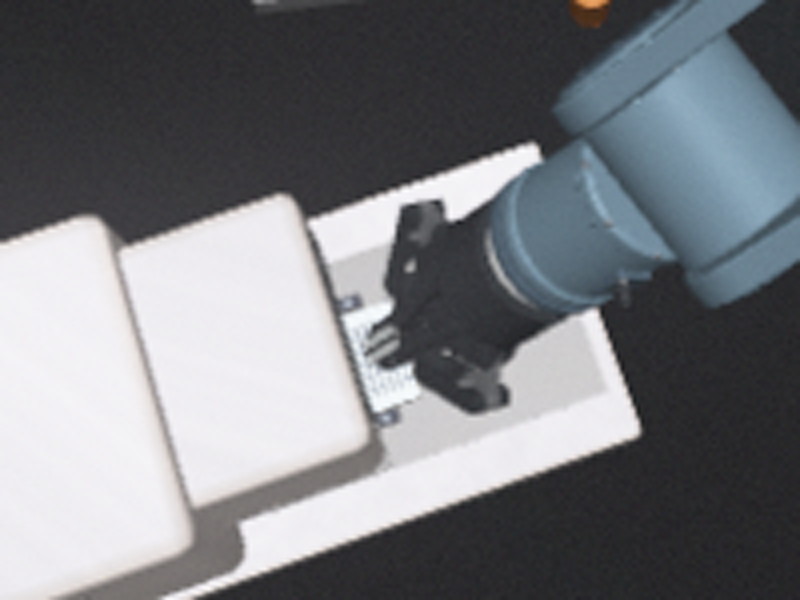

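Run:
```python
from h import *
o=ctrl.get_obs();P=(o["eef_pos"],o["eef_rot"]);c=ctrl.camera("wrist")
R=Ro.from_quat(P[1],scalar_first=True).as_matrix()
for z in(-.011,0,.011):print(z,P[0]+R@[0,0,z])
print(cast(c,[(277,252),(220,219),(334,219),(277,226),(277,250)],.038,P))
K=np.array(c["intrinsics"]);T=np.linalg.inv(np.array(c["tool_from_camera"]))
for z in(-.011,0,.011):
  p=T[:3,:3]@[0,0,z]+T[:3,3]; print(z,(K@p/p[2])[:2])
```

```text
-0.011 [0.5893 0.1903 0.0501]
0 [0.5983 0.1907 0.0564]
0.011 [0.6074 0.191  0.0626]
[[0.6174 0.1919 0.038 ]
 [0.5847 0.161  0.038 ]
 [0.5825 0.2202 0.038 ]
 [0.59   0.1909 0.038 ]
 [0.6151 0.1918 0.038 ]]
-0.011 [276.0477 244.7786]
0 [276.0448 264.2414]
0.011 [276.042  282.9331]
```

>>> servo_tool([
  [0,0,0,3,0.2,-1,-1],
  [0,0,0,6,0.4,-2,-1],
  [0,0,0,9,0.5,-2.6,-1],
  [0,0,0,9.8,0.5,-3.2,-1],
  [0,0,0,10.6,0.5,-3.7,-1],
  [0,0,0,11.4,0.5,-4.3,-1],
  [0,0,0,11.4,0.5,-4.3,-1],
  [0,0,0,11.4,0.5,-4.3,-1],
])

```text
time_s: 4.75
eef_pos: [0.6014, 0.1914, 0.0449]
eef_rot: [0.885, -0.009, 0.465, 0.014]
wrist_force: [-0.3, 0.5, 0.4]
opening: -0.002
```

Run:
```python
from h import *
rel([.601,.191,.040],tool(.033,0.6))
```

```text
t 4.75 pos [0.6014 0.1914 0.0449] F [-0.2845  0.5287  0.4476] open -0.0019303392780345662
rot [0.0022 0.0041 0.0021] shift mm [ 3.7928 -0.3453 -3.0585]
```

>>> servo_tool([
  [0,0,0,0.4,0,-0.3,-1],
  [0,0,0,0.8,0,-0.6,-1],
  [0,0,0,1.2,0,-0.8,-1],
  [0,0,0,1.6,0,-1.1,-1],
  [0,0,0,1.6,0,-1.1,-1],
  [0,0,0,1.6,0,-1.1,-1],
  [0,0,0,1.6,0,-1.1,-1],
  [0,0,0,1.6,0,-1.1,-1],
])

```text
time_s: 5.75
eef_pos: [0.6014, 0.1913, 0.0429]
eef_rot: [0.885, -0.009, 0.465, 0.014]
wrist_force: [0.2, 0.3, -0.2]
opening: 0.002
```

>>> servo_tool([
  [0,0,0,0.4,0,-0.3,-1],
  [0,0,0,0.8,0,-0.6,-1],
  [0,0,0,0.8,0,-0.6,-1],
  [0,0,0,0.8,0,-0.6,-1],
  [0,0,0,0.8,0,-0.6,-1],
  [0,0,0,0.8,0,-0.6,-1],
  [0,0,0,0.8,0,-0.6,-1],
  [0,0,0,0.8,0,-0.6,-1],
])

```text
time_s: 6.75
eef_pos: [0.6018, 0.1915, 0.0424]
eef_rot: [0.886, -0.009, 0.464, 0.014]
wrist_force: [0.1, 0.1, 5.0]
opening: 0.0
```

>>> servo_tool([
  [0,0,0,0.4,0,-0.3,-1],
  [0,0,0,0.5,0,-0.35,-1],
  [0,0,0,0.5,0,-0.35,-1],
  [0,0,0,0.5,0,-0.35,-1],
  [0,0,0,0.5,0,-0.35,-1],
  [0,0,0,0.5,0,-0.35,-1],
  [0,0,0,0.5,0,-0.35,-1],
  [0,0,0,0.5,0,-0.35,-1],
])

```text
time_s: 7.75
eef_pos: [0.6022, 0.1916, 0.0424]
eef_rot: [0.886, -0.009, 0.464, 0.014]
wrist_force: [-0.6, -0.2, 6.9]
opening: 0.002
```

>>> servo_tool([
  [0,0,0,0.8,0,-0.6,-1],
  [0,0,0,-1.3,0,-3.9,-1],
  [0,0,0,-3.6,0,-7.2,-1],
  [0,0,0,-6.5,0,-11.3,-1],
  [0,0,0,-9.3,0,-15.4,-1],
  [0,0,0,-12.2,0,-19.5,-1],
  [0,0,0,-15,0,-23.6,-1],
  [0,0,0,-16.2,0,-25.3,-1],
])

```text
time_s: 8.75
eef_pos: [0.5731, 0.1908, 0.0424]
eef_rot: [0.886, -0.009, 0.463, 0.015]
wrist_force: [0.3, 0.1, 6.8]
opening: 0.002
```

Run:
```python
from h import *
o=ctrl.get_obs();P=(o["eef_pos"],o["eef_rot"]);c=ctrl.camera("wrist");cv2.imwrite("pics/w4.png",c["pixels"])
rel(o["eef_pos"],tool(.033,.6))
c=ctrl.camera("top");cv2.imwrite("pics/t4.png",cv2.resize(c["pixels"][70:220,150:250],None,fx=4,fy=4,interpolation=cv2.INTER_CUBIC))
```

```text
t 8.8 pos [0.573  0.1908 0.0423] F [-0.3326 -0.5656  7.9836] open -0.003427732394695032
rot [0.0023 0.0087 0.0011] shift mm [0.0492 0.0068 0.1471]
```

View pics/w4.png

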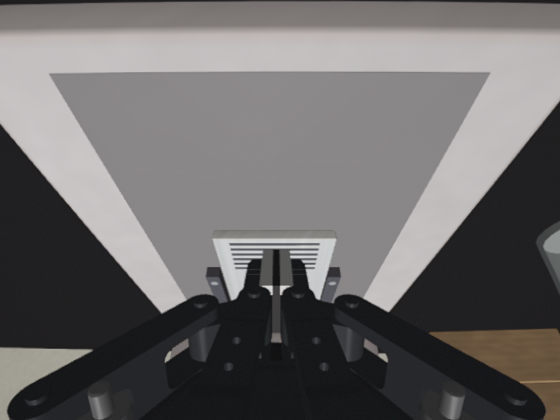

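>>> servo_tool([
  [0,0.008,0,-1.4,0,-3.9,-1],
  [0,0.008,0,-4.3,0,-8,-1],
  [0,0.008,0,-7.1,0,-12.1,-1],
  [0,0.008,0,-10,0,-16.2,-1],
  [0,0.008,0,-12.8,0,-20.4,-1],
  [0,0.008,0,-15.7,0,-24.5,-1],
  [0,0.008,0,-18.5,0,-28.6,-1],
  [0,0.008,0,-21.9,0,-33.5,-1],
])

```text
time_s: 9.85
eef_pos: [0.5342, 0.1897, 0.0423]
eef_rot: [0.885, -0.009, 0.465, 0.015]
wrist_force: [0.8, -0.2, 7.8]
opening: -0.005
```

Run:
```python
from h import *
o=ctrl.get_obs();P=(o["eef_pos"],o["eef_rot"]);c=ctrl.camera("wrist");cv2.imwrite("pics/w5.png",c["pixels"])
rel(o["eef_pos"],tool(.033,.6))
print(Ro.from_quat(P[1],scalar_first=True).as_matrix()[:,0])
```

```text
t 9.9 pos [0.5336 0.1898 0.0422] F [-1.8636 -0.1526 11.1279] open -0.001636057023826986
rot [0.0024 0.0031 0.0004] shift mm [ 0.2646 -0.105   0.5334]
[ 0.5671  0.0182 -0.8234]
```

View pics/w5.png

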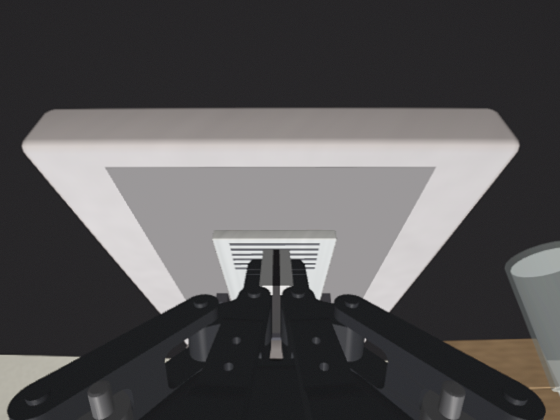

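>>> servo_tool([
  [0,0.003,0,-1.4,0,-3.9,-1],
  [0,0.003,0,-4.3,0,-8,-1],
  [0,0.003,0,-7.1,0,-12.1,-1],
  [0,0.003,0,-10,0,-16.2,-1],
  [0,0.003,0,-12.8,0,-20.4,-1],
  [0,0.003,0,-13.4,0,-21.2,-1],
  [0,0.003,0,-13.4,0,-21.2,-1],
  [0,0.003,0,-14.5,0,-20,-1],
])

```text
time_s: 10.9
eef_pos: [0.5086, 0.1888, 0.0426]
eef_rot: [0.884, -0.009, 0.467, 0.015]
wrist_force: [0.8, -0.3, 0.8]
opening: -0.002
```

>>> servo_tool([
  [0,0,0,-8,0,5.5,-1],
  [0,0,0,-16,0,8,-1],
  [0,0,0,-30,0,10,-1],
  [0,0,0,-50,0,10,0],
  [0,0,0,-70,0,10,1],
  [0,0,0,-90,0,10,1],
  [0,0,0,-110,0,10,1],
  [0,0,0,-120,0,10,1],
])

```text
time_s: 11.9
eef_pos: [0.448, 0.1868, 0.1469]
eef_rot: [0.884, -0.009, 0.468, 0.015]
wrist_force: [-1.0, 0.1, -0.3]
opening: 1.0
```

Run:
```python
from h import *
o=ctrl.get_obs();P=(o["eef_pos"],o["eef_rot"]);c=ctrl.camera("wrist");cv2.imwrite("pics/w6.png",c["pixels"])
c=ctrl.camera("scene");cv2.imwrite("pics/s6.png",cv2.resize(c["pixels"][220:370,150:350],None,fx=4,fy=4,interpolation=cv2.INTER_CUBIC))
rel([.535,.188,.13],tool(.033,0))
```

```text
t 12.0 pos [0.4487 0.1869 0.1475] F [-0.1307  0.3629 -0.1426] open 1.0016021335284988
rot [0.0022 0.5993 0.0015] shift mm [63.0704 -1.8933 61.3647]
```

View pics/w6.png

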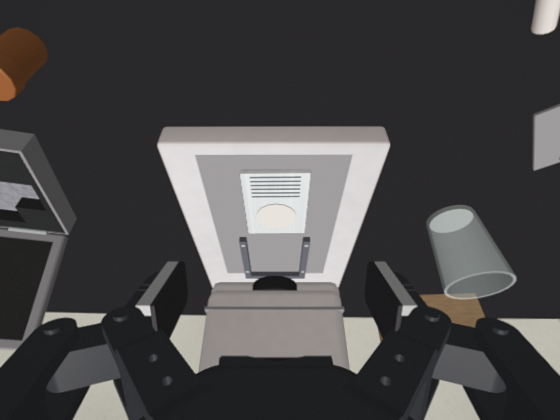

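View pics/s6.png

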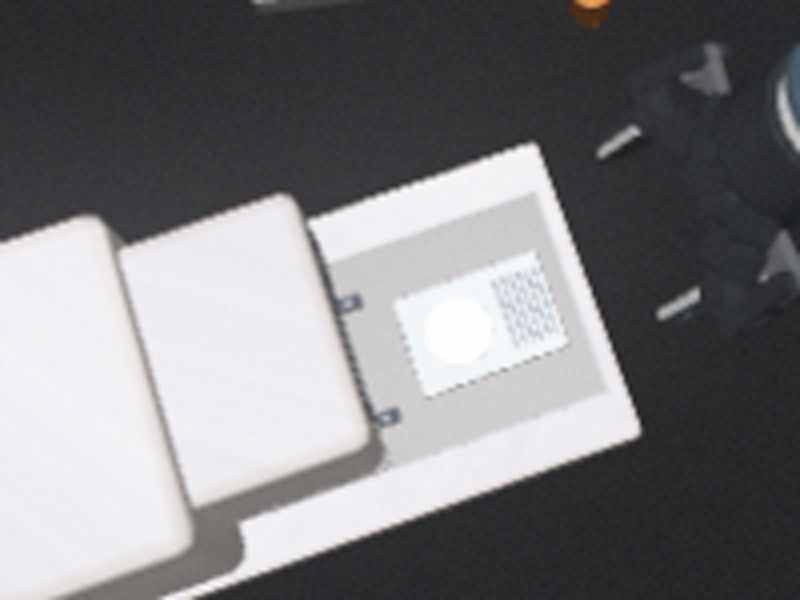

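Run:
```python
from h import *
o=ctrl.get_obs();P=(o["eef_pos"],o["eef_rot"]);c=ctrl.camera("wrist");S=ctrl.camera("scene");T=ctrl.camera("top")
a=cast(S,(np.array([(535,252),(569,345),(428,397),(395,300)])+.5)/4-.5+[150,220],.038);print("S",a,a.mean(0))
cv2.imwrite("pics/w7.png",cv2.resize(c["pixels"][150:270,210:340],None,fx=5,fy=5,interpolation=cv2.INTER_CUBIC))
cv2.imwrite("pics/t7.png",cv2.resize(T["pixels"][110:220,150:250],None,fx=5,fy=5,interpolation=cv2.INTER_CUBIC))
```

```text
S [[0.4912 0.1585 0.038 ]
 [0.4887 0.218  0.038 ]
 [0.5779 0.2223 0.038 ]
 [0.5805 0.1612 0.038 ]] [0.5346 0.19   0.038 ]
```

View pics/w7.png

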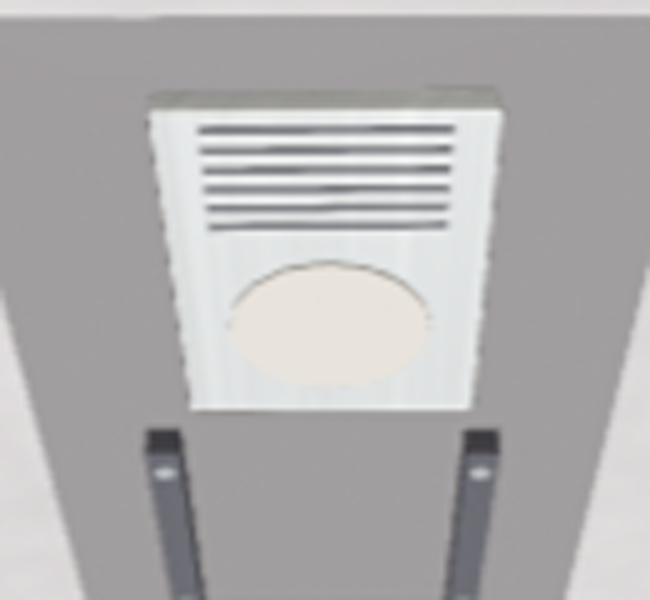

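View pics/t7.png

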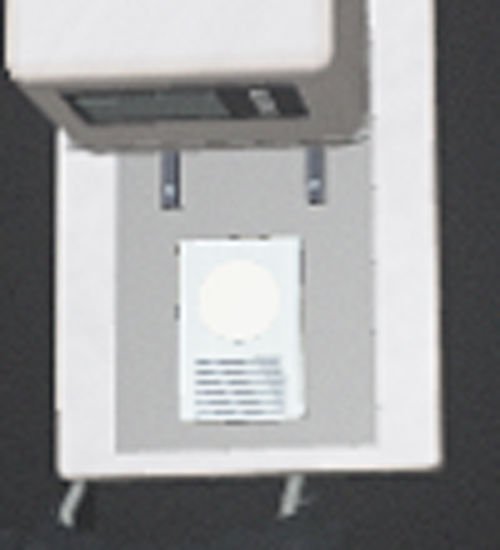

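Run:
```python
from h import *
o=ctrl.get_obs();P=(o["eef_pos"],o["eef_rot"]);c=ctrl.camera("wrist");T=ctrl.camera("top")
f=lambda c,pts,x0,z,P=None:cast(c,(np.array(pts)+.5)/5-.5+x0,z,P)
a=f(c,[(150,110),(503,108),(471,409),(190,410)],[210,150],.038,P);print("W",a,a.mean(0),np.linalg.norm(a[0]-a[1]),np.linalg.norm(a[1]-a[2]))
b=f(T,[(302,418),(179,420),(181,239),(300,238)],[150,110],.038);print("T",b,b.mean(0),np.linalg.norm(b[0]-b[1]),np.linalg.norm(b[1]-b[2]))
for a in(a,b):
  d=a[1]-a[0]+a[2]-a[3];e=a[2]+a[3]-a[0]-a[1];print("yaw",np.arctan2(-d[0],d[1]),np.arctan2(e[1],e[0]))
```

```text
W [[0.4901 0.1574 0.038 ]
 [0.4874 0.2168 0.038 ]
 [0.5772 0.221  0.038 ]
 [0.5798 0.1609 0.038 ]] [0.5336 0.189  0.038 ] 0.059454234219753946 0.08982959368337247
T [[0.4918 0.158  0.038 ]
 [0.4903 0.2185 0.038 ]
 [0.5805 0.2205 0.038 ]
 [0.5813 0.1614 0.038 ]] [0.536  0.1896 0.038 ] 0.06053442767046543 0.09018580207795093
yaw 0.043470231844307684 0.042386797106985896
yaw 0.01888893247767456 0.02962493865987042
```

Run:
```python
from h import *
rel([.5347,.1893,.07],tool(.04,0))
```

```text
t 12.25 pos [0.4489 0.1867 0.1464] F [-0.6374  0.254  -0.6008] open 1.0045085635408002
rot [-0.0049  0.5976  0.0041] shift mm [111.4644  -0.1723  27.9368]
```

>>> servo_tool([
  [0,0.12,0,10,0,12,1],
  [0,0.24,0,21,0,24,1],
  [0,0.36,0,32,0,36,1],
  [0,0.48,0,44,0,48,1],
  [-0.005,0.598,0.004,62,0,61,1],
  [-0.005,0.598,0.004,78,0,50,1],
  [-0.005,0.598,0.004,95,0,39,1],
  [-0.005,0.598,0.004,111.5,0,28,1],
])

```text
time_s: 13.25
eef_pos: [0.5345, 0.1892, 0.068]
eef_rot: [0.706, -0.014, 0.708, 0.014]
wrist_force: [0.4, -0.1, 0.9]
opening: 1.001
```

Run:
```python
from h import *
rel([.5347,.1893,.035],tool(.04,0))
c=ctrl.camera("wrist");cv2.imwrite("pics/w8.png",c["pixels"])
```

```text
t 13.25 pos [0.5345 0.1892 0.068 ] F [ 0.389  -0.0585  0.8955] open 1.0011146639074646
rot [-0.0004 -0.0023  0.0004] shift mm [33.0071  0.128   0.2359]
```

View pics/w8.png

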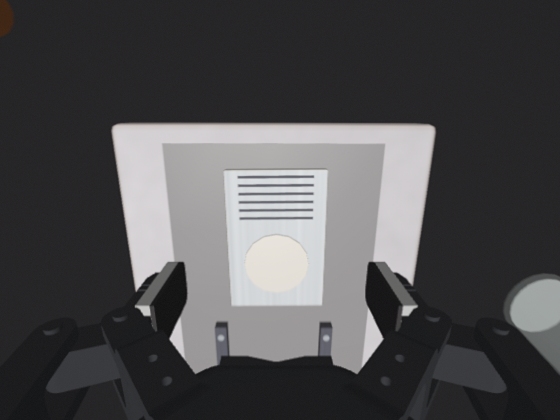

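>>> servo_tool([
  [0,0,0,12,0,0,0.58],
  [0,0,0,24,0,0,0.58],
  [0,0,0,36,0,0,0.58],
  [0,0,0,39,0,0,0.58],
  [0,0,0,40,0,0,0.58],
  [0,0,0,41,0,0,0.58],
  [0,0,0,42,0,0,0.58],
  [0,0,0,42,0,0,0.58],
])

```text
time_s: 14.3
eef_pos: [0.5325, 0.1888, 0.0236]
eef_rot: [0.705, -0.014, 0.709, 0.014]
wrist_force: [0.6, 0.7, -0.3]
opening: 0.79
```

Run:
```python
from h import *
rel([.5347,.1893,.025],tool(.04,0))
c=ctrl.camera("wrist");cv2.imwrite("pics/w9.png",c["pixels"])
```

```text
t 14.3 pos [0.5325 0.1888 0.0236] F [ 0.5595  0.6788 -0.3431] open 0.7896599425158404
rot [-0.0005 -0.006   0.0007] shift mm [-1.4539  0.3681  2.2451]
```

View pics/w9.png

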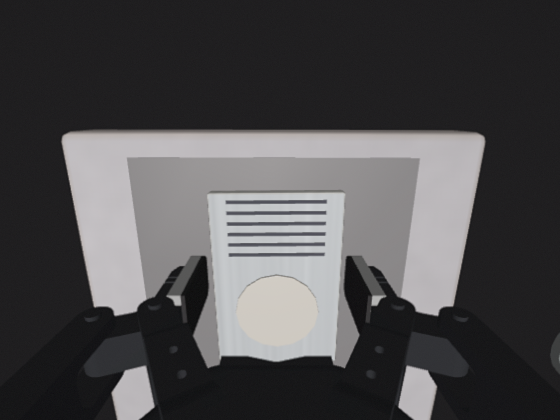

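>>> servo_tool([
  [0,-0.005,0,0,0.3,2,0.58],
  [0,-0.005,0,0.4,0.3,2.2,0.58],
  [0,-0.005,0,0.8,0.3,2.2,0.58],
  [0,-0.005,0,1.2,0.3,2.2,0.58],
  [0,-0.005,0,1.2,0.3,2.2,0.58],
  [0,-0.005,0,1.2,0.3,2.2,0.58],
  [0,-0.005,0,1.2,0.3,2.2,0.58],
  [0,-0.005,0,1.2,0.3,2.2,0.58],
])

```text
time_s: 15.35
eef_pos: [0.5349, 0.1893, 0.0231]
eef_rot: [0.707, -0.014, 0.707, 0.014]
wrist_force: [-2.2, -0.3, 6.2]
opening: 0.787
```

>>> servo_tool([
  [0,0,0,-3,0,0,0.58],
  [0,0,0,-3.2,0,0,0.58],
  [0,0,0,-3.2,0,0,0.58],
  [0,0,0,-3.2,0,0,0.3],
  [0,0,0,-3.2,0,0,-0.2],
  [0,0,0,-3.2,0,0,-0.2],
  [0,0,0,-3.2,0,0,-0.2],
  [0,0,0,-3.2,0,0,-0.2],
])

```text
time_s: 16.35
eef_pos: [0.5354, 0.1893, 0.0267]
eef_rot: [0.707, -0.014, 0.707, 0.014]
wrist_force: [-0.2, 1.2, 5.7]
opening: 0.68
```

Run:
```python
from h import *
rel([.5347,.1893,.080],tool(.04,0))
c=ctrl.camera("wrist");cv2.imwrite("pics/w10.png",c["pixels"])
```

```text
t 16.35 pos [0.5354 0.1893 0.0267] F [-0.1578  1.2191  5.7165] open 0.6799208121554565
rot [-0.0003  0.0004  0.0006] shift mm [-53.3347  -0.0484  -0.6977]
```

View pics/w10.png

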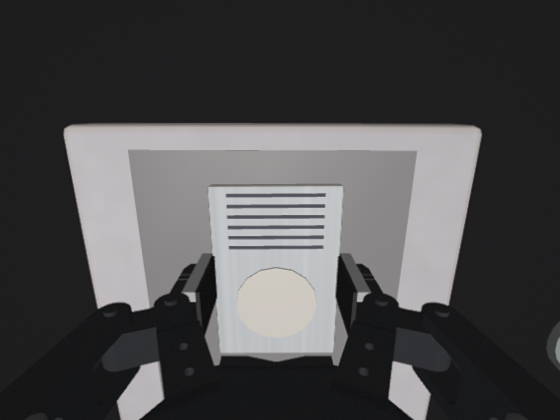

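>>> servo_tool([
  [0,0,0,-2,0,0,-0.4],
  [0,0,0,-5,0,0,-0.4],
  [0,0,0,-9,0,0,-0.4],
  [0,0,0,-14,0,0,-0.4],
  [0,0,0,-20,0,0,-0.4],
  [0,0,0,-30,0,0,-0.4],
  [0,0,0,-42,0,0,-0.4],
  [0,0,0,-54,0,0,-0.4],
])

```text
time_s: 17.4
eef_pos: [0.5356, 0.1894, 0.0818]
eef_rot: [0.707, -0.014, 0.707, 0.014]
wrist_force: [-1.3, -0.4, -1.6]
opening: 0.678
```

Run:
```python
from h import *
rel([.5372,-.1137,.13],tool(-.163,0))
c=ctrl.camera("wrist");cv2.imwrite("pics/w11.png",c["pixels"])
c=ctrl.camera("scene");cv2.imwrite("pics/s11.png",cv2.resize(c["pixels"][220:370,150:350],None,fx=4,fy=4,interpolation=cv2.INTER_CUBIC))
```

```text
t 17.4 pos [0.5356 0.1894 0.0818] F [-1.2807 -0.3884 -1.5993] open 0.6775299971558685
rot [0.2026 0.0011 0.0004] shift mm [ -48.0297 -302.9587  -10.3854]
```

View pics/w11.png

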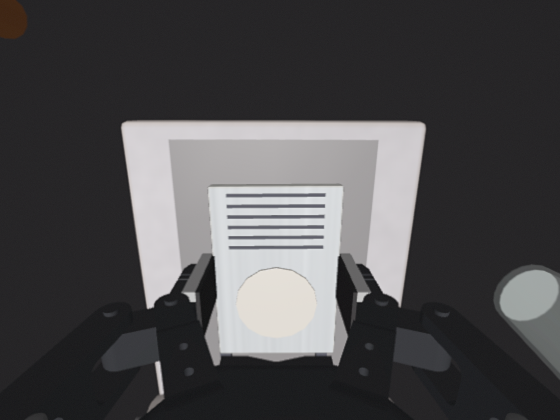

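View pics/s11.png

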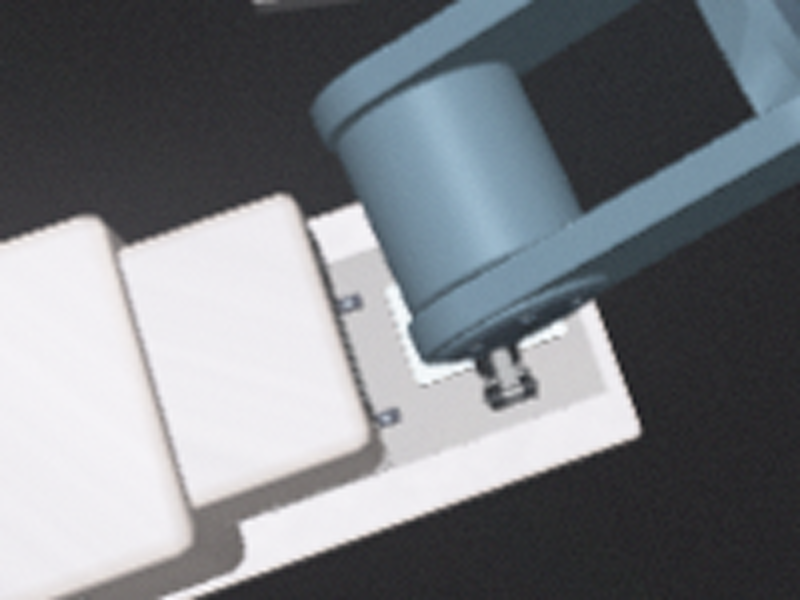

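Run:
```python
from h import *
o=ctrl.get_obs();P=(o["eef_pos"],o["eef_rot"]);c=ctrl.camera("wrist")
cv2.imwrite("pics/w12.png",cv2.resize(c["pixels"][170:370,195:355],None,fx=3,fy=3,interpolation=cv2.INTER_CUBIC))
a=cast(c,[(209,186.5),(343,186),(336,354),(217,354)],.0931,P);R=Ro.from_quat(P[1],scalar_first=True).as_matrix()
print((a-P[0])@R*1000)
```

```text
[[-10.4773 -29.8319 -44.8364]
 [-10.4919  29.7429 -45.1011]
 [-10.1303  32.215   47.1715]
 [-10.1158 -31.5574  47.1563]]
```

View pics/w12.png

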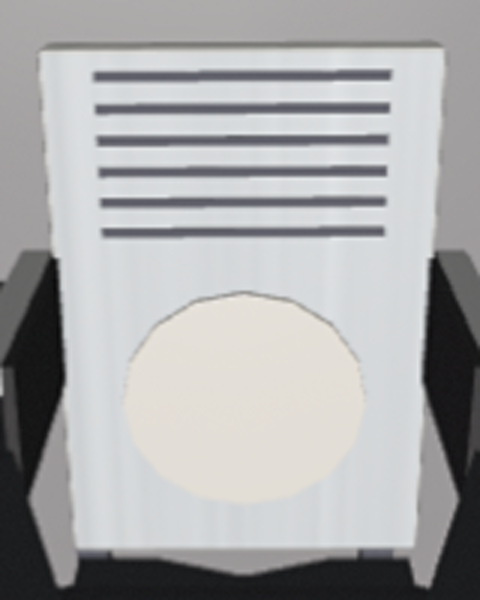

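>>> servo_tool([
  [0,0,0,-15,0,0,-0.4],
  [0.02,0,0,-30,-20,-1,-0.4],
  [0.04,0,0,-42,-50,-2,-0.4],
  [0.07,0,0,-48,-90,-3,-0.4],
  [0.1,0,0,-48,-135,-5,-0.4],
  [0.13,0,0,-48,-180,-6,-0.4],
  [0.17,0,0,-48,-225,-8,-0.4],
  [0.2,0,0,-48,-265,-9,-0.4],
])

```text
time_s: 18.55
eef_pos: [0.5373, -0.0784, 0.131]
eef_rot: [0.706, 0.057, 0.703, -0.058]
wrist_force: [1.1, 0.3, -1.7]
opening: 0.678
```

Run:
```python
from h import *
rel([.538,-.1122,.05],tool(-.163,0))
```

```text
t 18.55 pos [ 0.5373 -0.0784  0.131 ] F [ 1.0628  0.286  -1.7164] open 0.6780534982276338
rot [-0.      0.0037  0.0004] shift mm [ 81.0535 -33.2432   5.8522]
```

>>> servo_tool([
  [0,0.004,0,0,-12,2,-0.4],
  [0,0.004,0,0,-24,4,-0.4],
  [0,0.004,0,10,-33,6,-0.4],
  [0,0.004,0,28,-33,6,-0.4],
  [0,0.004,0,46,-33,6,-0.4],
  [0,0.004,0,64,-33,6,-0.4],
  [0,0.004,0,81,-33,6,-0.4],
  [0,0.004,0,81,-33,6,-0.4],
])

```text
time_s: 19.55
eef_pos: [0.5368, -0.1112, 0.048]
eef_rot: [0.703, 0.058, 0.706, -0.057]
wrist_force: [0.6, -0.2, -1.5]
opening: 0.681
```

Run:
```python
from h import *
rel([.538,-.1122,.05],tool(-.163,0))
c=ctrl.camera("wrist");cv2.imwrite("pics/w13.png",c["pixels"])
for n,b in(("scene",(170,110,110,110)),("top",(270,90,130,130))):
  c=ctrl.camera(n);x,y,w,h=b;cv2.imwrite(f"pics/{n}13.png",cv2.resize(c["pixels"][y:y+h,x:x+w],None,fx=4,fy=4,interpolation=cv2.INTER_CUBIC))
```

```text
t 19.55 pos [ 0.5368 -0.1112  0.048 ] F [ 0.6241 -0.1764 -1.4809] open 0.6809013516972494
rot [ 0.0003 -0.0041 -0.0006] shift mm [-2.0426 -0.8182  1.3776]
```

View pics/w13.png

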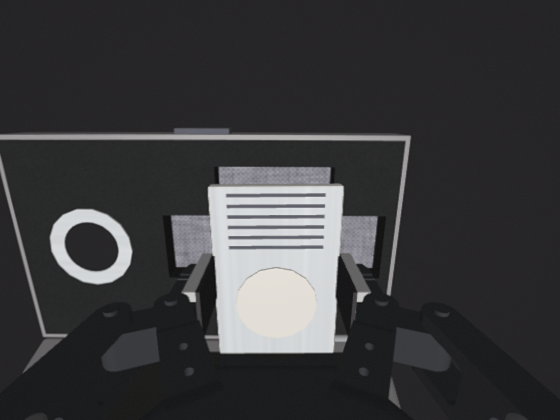

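View pics/scene13.png

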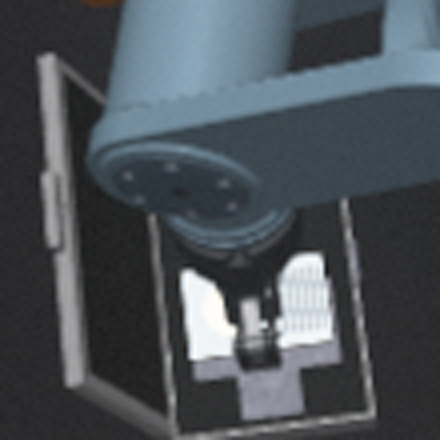

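View pics/top13.png

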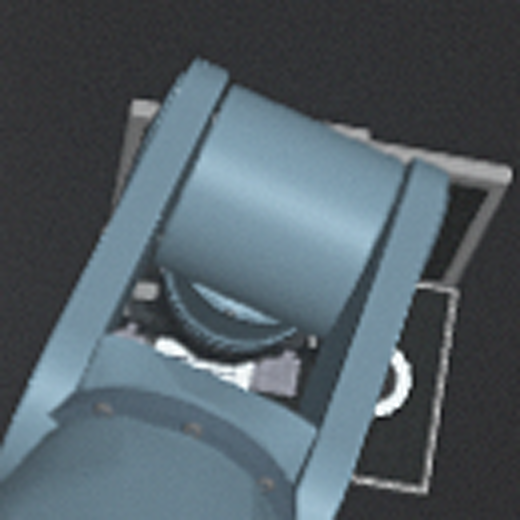

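Run:
```python
from h import *
o=ctrl.get_obs();P=(o["eef_pos"],o["eef_rot"]);c=ctrl.camera("wrist")
cv2.imwrite("pics/w14.png",cv2.resize(c["pixels"][155:285,150:410],None,fx=3,fy=3,interpolation=cv2.INTER_CUBIC))
R=Ro.from_quat(P[1],scalar_first=True).as_matrix()
f=lambda p,z:print(z,((cast(c,p,z,P)-P[0])@R*1000)[:,1:])
f([(0,136),(409,136)],.024)
f([(219,168),(330,168),(172,240),(377,240),(172,216),(377,216)],.010)
f([(219,168),(330,168)],.024)
```

```text
0.024 [[-151.6205  -64.6106]
 [  72.0222  -64.3562]]
0.01 [[-34.5797 -44.2997]
 [ 32.4371 -44.3502]
 [-67.6713   2.7613]
 [ 65.5086   2.6792]
 [-66.0359 -13.6921]
 [ 63.8853 -13.7784]]
0.024 [[-31.9936 -46.7077]
 [ 29.9325 -46.7544]]
```

View pics/w14.png

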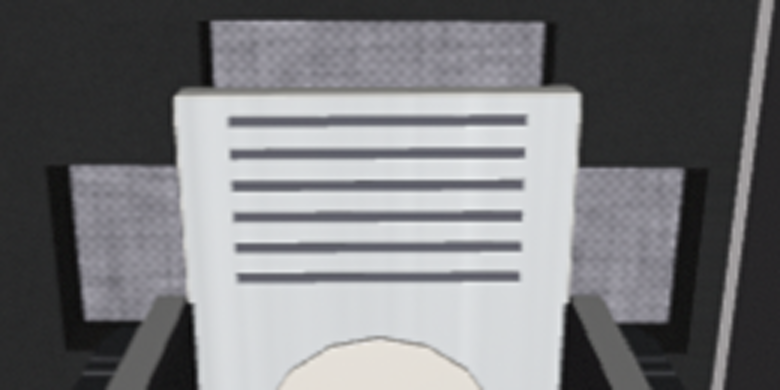

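Run:
```python
from h import *
im=cv2.imread("pics/w13.png").astype(int).sum(2)
for col in(240,276,310):print(col,im[128:190,col])
print("notch col 190",im[200:275,190]);print("col 365",im[200:275,365])
print("row175",im[175,210:226],im[175,324:340]); print("row 230",im[230,160:180],im[230,370:390])
```

```text
240 [113 116 117 118 170 212 309 510 528 528 528 444 206 117 119 127 126 130
 124 123 129 130 125 125 130 129 127 125 124 119 123 126 126 124 125 121
 122 115 220 453 484 473 450 433 416 426 444 441 435 438 456 461 441 432
 435 430 377 378 490 639 653 656]
276 [116 114 120 119 164 210 279 492 528 527 528 480 216 120 124 126 130 127
 128 128 128 133 127 127 123 126 126 128 127 131 130 128 129 124 124 122
 124 123 181 368 421 427 432 443 446 443 415 395 410 429 435 427 422 440
 445 429 363 397 541 633 655 655]
310 [121 119 114 116 144 206 252 465 522 525 528 509 257 126 129 125 127 123
 125 124 123 125 128 126 127 127 128 123 130 127 124 121 125 127 124 123
 124 119 166 375 446 456 444 436 432 426 422 407 421 424 411 408 409 425
 444 428 380 417 599 649 668 666]
notch col 190 [128 127 126 124 123 123 128 130 128 128 130 123 125 124 146 298 427 403
 386 429 439 418 406 406 404 405 408 418 416 418 418 432 413 404 419 442
 438 427 414 420 432 414 399 431 444 431 423 432 435 433 424 432 426 418
 412 420 422 427 424 401 391 393 402 350 194  85  80  86  89  87  88  82
  90 116 185]
col 365 [131 125 126 128 130 127 129 130 130 128 132 128 128 123 121 177 359 423
 429 429 433 422 414 418 428 419 420 430 417 406 418 435 438 427 422 431
 430 405 398 412 423 410 397 409 424 409 396 394 394 401 419 433 414 403
 426 436 425 418 432 447 447 415 412 436 435 399 260 112  78  87  88  89
  88 105 149]
row175 [130 127 130 121  91  51  57  52 145 359 420 406 405 412 403 395] [417 409 408 431 442 391 235  81  60  68 101 128 128 128 126 125]
row 230 [132 127 130 117  81  58  59  50  54  54  51  85 265 388 429 437 431 426
 421 408] [395 418 436 443 443 436 234  75  62  60  61  61  57  59  96 122 123 119
 126 119]
```

Run:
```python
from h import *
o=ctrl.get_obs();P=(o["eef_pos"],o["eef_rot"]);c=ctrl.camera("wrist")
R=Ro.from_quat(P[1],scalar_first=True).as_matrix()
f=lambda p,z:print(z,((cast(c,p,z,P)-P[0])@R*1000)[:,1:])
f([(273,166.5),(273,134.5),(190,215),(365,215.8),(213.5,175),(334,175),(163.5,230),(384,230)],.024)
f([(190,263.7),(365,266),(218.3,175),(329.8,175)],.010)
f([(0,134.5),(409,134.5)],.024)
```

```text
0.024 [[ -1.8702 -47.515 ]
 [ -1.8393 -64.9413]
 [-50.5224 -18.9578]
 [ 52.0094 -18.5359]
 [-35.3492 -42.6964]
 [ 32.4372 -42.748 ]
 [-67.1156  -9.5269]
 [ 64.1367  -9.6193]]
0.01 [[-57.4506  19.9739]
 [ 59.4258  21.615 ]
 [-35.282  -39.9626]
 [ 32.5841 -40.0145]]
0.024 [[-151.6523  -65.3966]
 [  72.0227  -65.1362]]
```

>>> servo_tool([
  [0,-0.004,0,0,-1,0.5,-0.4],
  [0,-0.004,0,4,-1.4,0.5,-0.4],
  [0,-0.004,0,9,-1.4,0.5,-0.4],
  [0,-0.004,0,14,-1.4,0.5,-0.4],
  [0,-0.004,0,18,-1.4,0.5,-0.4],
  [0,-0.004,0,21,-1.4,0.5,-0.4],
  [0,-0.004,0,21,-1.4,0.5,-0.4],
  [0,-0.004,0,21,-1.4,0.5,-0.4],
])

```text
time_s: 20.8
eef_pos: [0.5393, -0.1138, 0.03]
eef_rot: [0.707, 0.057, 0.703, -0.058]
wrist_force: [-0.0, -0.4, -1.3]
opening: 0.678
```

Run:
```python
from h import *
rel([.538,-.1122,.02],tool(-.163,0))
c=ctrl.camera("wrist");cv2.imwrite("pics/w15.png",cv2.resize(c["pixels"][120:370,150:410],None,fx=2,fy=2,interpolation=cv2.INTER_CUBIC))
```

```text
t 20.8 pos [ 0.5393 -0.1138  0.03  ] F [-0.0283 -0.384  -1.2926] open 0.6780695851396512
rot [0.     0.0056 0.0009] shift mm [10.0338  1.4034 -1.6052]
```

View pics/w15.png

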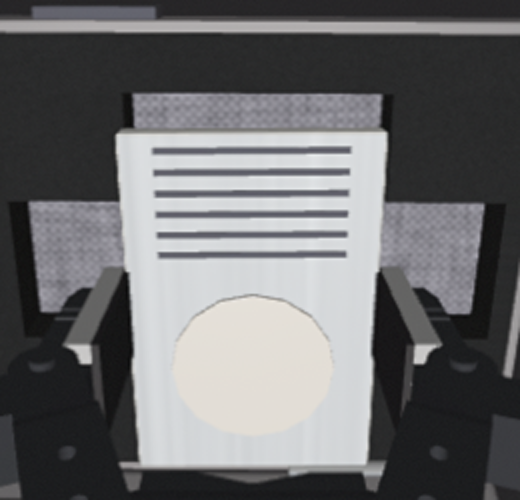

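Run:
```python
from h import *
o=ctrl.get_obs();P=(o["eef_pos"],o["eef_rot"]);c=ctrl.camera("wrist");print(o["eef_pos"],o["dq"])
im=c["pixels"].astype(int).sum(2)
print("row174",[im[174,200:226],im[174,330:352]]);print("row 195 plate",im[195,200:216],im[195,336:350])
print("row230",im[230,150:172],im[230,385:405])
print("col276",im[125:195,276]); print("col185",im[210:285,185]);print("col370",im[210:285,370])
```

```text
[ 0.5394 -0.1139  0.0301] [ 0.0001 -0.0017  0.0008  0.0011  0.0005  0.0001]
row174 [array([127, 123, 122, 124, 127, 125, 122, 126, 122, 128, 125,  91,  62,
        54,  54,  56, 158, 362, 446, 452, 432, 405, 393, 410, 437, 440]), array([409, 392, 397, 410, 416, 400, 392, 420, 450, 460, 324, 129,  60,
        60,  59,  63,  92, 120, 121, 121, 128, 131])]
row 195 plate [124 129 124 129 128 121 112 239 569 647 645 641 636 634 639 647] [652 653 656 659 659 653 629 437 146  96 127 128 129 129]
row230 [122 123 125 124 116  79  60  52  56  55  55  56  56  47 105 314 424 400
 386 389 412 423] [402 430 432 420 402 395 201  71  62  58  60  59  62  62  64  61  73 122
 123 122]
col276 [117 115 123 212 222 328 519 528 522 525 525 245 117 121 124 120 129 133
 123 126 126 126 125 129 127 129 132 130 129 127 122 122 122 126 127 128
 123 125 119 117 131 229 398 387 385 420 463 467 444 407 393 422 450 438
 419 406 430 470 454 362 394 541 631 655 655 656 658 654 499 322]
col185 [129 130 129 131 128 127 125 126 129 137 256 422 397 396 439 443 420 406
 409 411 405 409 424 424 417 411 427 444 418 391 407 442 445 426 406 403
 423 429 398 388 428 443 428 424 423 430 432 429 430 434 412 410 413 418
 411 412 410 283 118  81  81  84  85 105 152 131  91  87 140 203 118  88
 105 144 198]
col370 [130 128 126 125 128 126 130 133 130 128 143 276 402 426 425 408 414 426
 435 439 426 432 423 401 402 424 438 423 403 426 452 420 399 410 446 460
 436 404 416 440 437 423 410 408 403 417 430 420 411 423 430 443 440 420
 424 441 427 411 415 430 417 277 163 119 135 127  83  87 125 180 114  85
  82  88  90]
```

Run:
```python
from h import *
o=ctrl.get_obs();P=(o["eef_pos"],o["eef_rot"]);c=ctrl.camera("wrist")
R=Ro.from_quat(P[1],scalar_first=True).as_matrix()
f=lambda p,z:print(z,((cast(c,p,z,P)-P[0])@R*1000)[:,1:])
f([(276,166.3),(185,220.3),(370,221.2)],.024)
f([(185,267.3),(370,271)],.010)
f([(276,186.3),(207.2,195),(343.4,195)],.030-.0267+.030+.008)
rel([.538,-.1122,.02],tool(-.163,0))
```

```text
0.024 [[ -0.2386 -51.1018]
 [-47.2617 -23.0089]
 [ 48.4574 -22.586 ]]
0.01 [[-54.2733  11.6442]
 [ 56.0168  14.0432]]
0.041299999999999996 [[ -0.2637 -45.1054]
 [-30.8951 -41.1149]
 [ 29.7568 -41.1628]]
t 20.95 pos [ 0.5394 -0.1139  0.0301] F [-0.773  -0.7529 -2.1003] open 0.6787526388936623
rot [0.     0.0058 0.0009] shift mm [10.1299  1.4174 -1.6822]
```

>>> servo_tool([
  [0,0.003,0,0,0.7,-1.2,-0.4],
  [0,0.006,0,0,1.4,-2.5,-0.4],
  [0,0.006,0,1,1.4,-2.5,-0.4],
  [0,0.006,0,2,1.4,-2.5,-0.4],
  [0,0.006,0,3,1.4,-2.5,-0.4],
  [0,0.006,0,3,1.4,-2.5,-0.4],
  [0,0.006,0,3,1.4,-2.5,-0.4],
  [0,0.006,0,3,1.4,-2.5,-0.4],
])

```text
time_s: 21.95
eef_pos: [0.5371, -0.1121, 0.0271]
eef_rot: [0.705, 0.057, 0.705, -0.058]
wrist_force: [-0.6, 0.1, -1.5]
opening: 0.678
```

```bash
cat > m.py <<'E'
from h import *
o=ctrl.get_obs();P=(o["eef_pos"],o["eef_rot"]);c=ctrl.camera("wrist")
R=Ro.from_quat(P[1],scalar_first=True).as_matrix()
im=c["pixels"].astype(int).sum(2)
print("row174",[im[174,200:226],im[174,330:356]]);print("row 195 plate",im[195,200:216],im[195,336:350])
print("col276",im[155:195,276]); print("col185",im[212:235,185]);print("col370",im[212:235,370])
rel([.538,-.1122,.0067],tool(-.163,0))
cv2.imwrite("pics/w16.png",cv2.resize(c["pixels"][120:370,150:410],None,fx=2,fy=2,interpolation=cv2.INTER_CUBIC))
E
python3 m.py
```

```text
row174 [array([123, 124, 125, 123, 126, 132, 129,  95,  57,  50,  54,  41, 118,
       348, 436, 456, 446, 415, 387, 395, 420, 434, 430, 409, 395, 421]), array([388, 403, 412, 411, 403, 411, 443, 466, 371, 193,  69,  60,  61,
        58,  79, 114, 128, 127, 128, 122, 127, 133, 134, 129, 130, 134])]
row 195 plate [119 120 125 121 124 120 107 238 569 647 646 641 635 635 639 645] [653 653 656 659 660 654 628 440 171 117 128 124 123 123]
col276 [124 125 128 127 131 129 125 122 128 127 128 127 127 127 130 124 125 213
 381 406 408 398 399 413 431 417 375 374 389 357 397 541 632 655 656 655
 658 654 498 320]
col185 [128 128 127 129 134 132 129 128 131 131 131 126 130 122 186 367 431 422
 420 409 422 444 437]
col370 [125 131 133 132 131 124 127 134 129 124 129 124 122 130 122 215 424 416
 416 440 453 427 403]
t 22.0 pos [ 0.5372 -0.1121  0.0271] F [ 0.6041  0.5714 -1.0953] open 0.6755610814690621
rot [-0.     -0.0002  0.0009] shift mm [20.4379  0.047   0.8471]
```

View pics/w16.png

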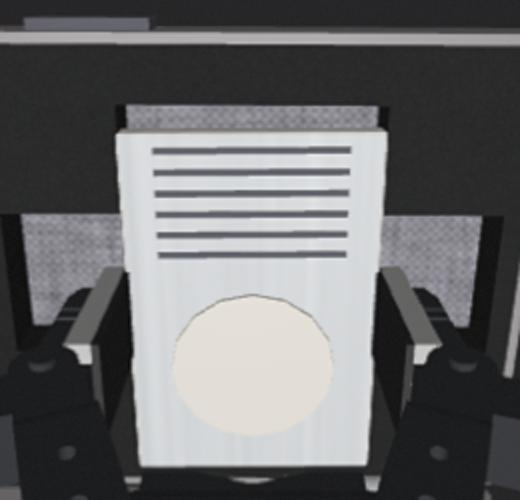

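Run:
```python
from h import *
o=ctrl.get_obs();P=(o["eef_pos"],o["eef_rot"]);c=ctrl.camera("wrist")
R=Ro.from_quat(P[1],scalar_first=True).as_matrix()
f=lambda p,z:print(z,((cast(c,p,z,P)-P[0])@R*1000)[:,1:])
f([(276,172.3),(185,226.7),(370,227.3)],.024)
```

```text
0.024 [[ -0.2415 -48.6444]
 [-46.6664 -20.5682]
 [ 47.8208 -20.3109]]
```

>>> servo_tool([
  [0,0,0,2,0.2,-0.5,-0.4],
  [0,0,0,5,0.2,-0.5,-0.4],
  [0,0,0,8,0.2,-0.5,-0.4],
  [0,0,0,11,0.2,-0.5,-0.4],
  [0,0,0,14,0.2,-0.5,-0.4],
  [0,0,0,16,0.2,-0.5,-0.4],
  [0,0,0,17,0.2,-0.5,-0.4],
  [0,0,0,17,0.2,-0.5,-0.4],
])

```text
time_s: 23.05
eef_pos: [0.5367, -0.1118, 0.0101]
eef_rot: [0.705, 0.057, 0.705, -0.058]
wrist_force: [0.5, -0.6, -1.3]
opening: 0.678
```

```bash
python3 m.py
```

```text
row174 [array([124, 126, 127, 124, 123, 129, 130, 131, 129, 126, 125, 125, 119,
       127, 130, 130, 126, 121, 127, 124, 126, 124, 131, 127, 127, 127]), array([124, 121, 120, 129, 128, 127, 128, 132, 130, 128, 126, 126, 125,
       128, 126, 127, 131, 130, 125, 128, 124, 124, 126, 129, 132, 130])]
row 195 plate [ 59  54  55  54  49  70 222 420 594 645 645 641 635 635 639 647] [650 653 656 659 659 650 627 523 321 123  58  57  58  63]
col276 [130 125 134 136 130 130 125 126 125 126 127 125 128 124 124 126 127 130
 130 128 127 125 127 129 119 139 284 418 415 360 399 542 633 655 654 656
 658 655 500 320]
col185 [128 124 129 123 123 124 128 130 126 125 126 124 125 125 123 120 124 124
 130 129 134 132 126]
col370 [120 126 125 129 122 125 124 128 132 135 132 127 130 131 129 127 126 128
 128 129 127 129 127]
t 23.1 pos [ 0.5367 -0.1118  0.0102] F [-0.2577  0.7592 -1.4331] open 0.6785727245596861
rot [ 0.     -0.0001  0.001 ] shift mm [ 3.4862 -0.1422  1.3078]
```

View pics/w16.png

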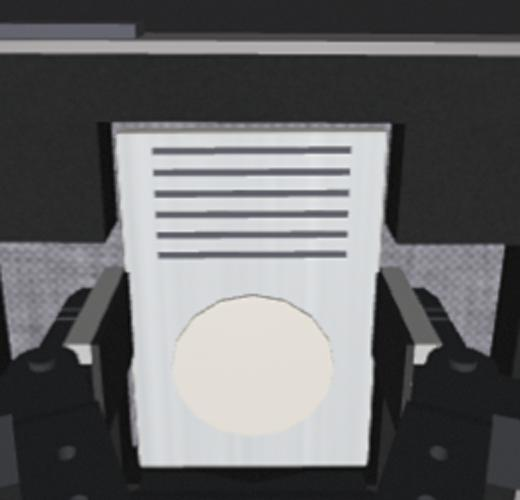

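Plate is in the bay opening with visible gaps all around. Lower to the floor gently.

>>> servo_tool([
  [0,0,0,1,0,0,-0.4],
  [0,0,0,2,0,0,-0.4],
  [0,0,0,2.6,0,0,-0.4],
  [0,0,0,3,0,0,-0.4],
  [0,0,0,3.4,0,0,-0.4],
  [0,0,0,3.4,0,0,-0.4],
  [0,0,0,3.4,0,0,-0.4],
  [0,0,0,3.4,0,0,-0.4],
])

```text
time_s: 24.1
eef_pos: [0.5368, -0.1118, 0.0068]
eef_rot: [0.705, 0.057, 0.705, -0.058]
wrist_force: [0.2, 0.1, -1.1]
opening: 0.674
```

>>> servo_tool([
  [0,0,0,0.3,0,0,-0.4],
  [0,0,0,0.6,0,0,-0.4],
  [0,0,0,0.9,0,0,-0.4],
  [0,0,0,1,0,0,-0.4],
  [0,0,0,1,0,0,-0.4],
  [0,0,0,1,0,0,-0.4],
  [0,0,0,1,0,0,-0.4],
  [0,0,0,1,0,0,-0.4],
])

```text
time_s: 25.1
eef_pos: [0.5373, -0.112, 0.0067]
eef_rot: [0.705, 0.057, 0.704, -0.058]
wrist_force: [-3.3, 0.3, 5.8]
opening: 0.68
```

>>> servo_tool([
  [0,0,0,0,0,0,0.36],
  [0,0,0,0,0,0,0.4],
  [0,0,0,0,0,0,0.5],
  [0,0,0,0,0,0,0.58],
  [0,0,0,0,0,0,0.58],
  [0,0,0,-1,0,0,0.58],
  [0,0,0,-6,0,0,0.58],
  [0,0,0,-14,0,0,0.58],
])

```text
time_s: 26.1
eef_pos: [0.5372, -0.112, 0.021]
eef_rot: [0.705, 0.057, 0.705, -0.058]
wrist_force: [0.1, 0.1, 0.5]
opening: 0.791
```

```bash
python3 m.py|tail -2
```

```text
t 26.15 pos [ 0.5381 -0.1123  0.0223] F [ 0.8669 -0.3399  0.1394] open 0.7901569275310909
rot [0.0001 0.0026 0.0017] shift mm [15.5876  0.1491 -0.1353]
```

View pics/w16.png

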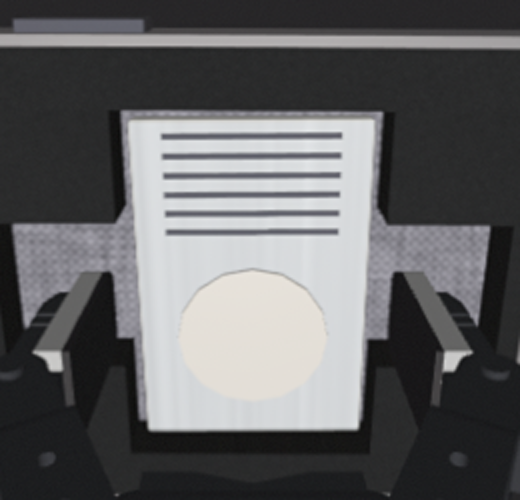

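Run:
```python
from h import *
rel([.680,-.1765,.245],tool(-.163,0))
```

```text
t 26.15 pos [ 0.5381 -0.1123  0.0223] F [ 0.8669 -0.3399  0.1394] open 0.7901569275310909
rot [0.0001 0.0026 0.0017] shift mm [-222.2472  -40.6735  151.0384]
```

>>> servo_tool([
  [0,0,0,-25,0,0,0.58],
  [0,0,0,-75,0,0,0.58],
  [0,0,0,-130,0,0,0],
  [0,0,0,-185,0,0,-1],
  [0,0.003,0,-222,-5,20,-1],
  [0,0.003,0,-222,-15,65,-1],
  [0,0.003,0,-222,-30,110,-1],
  [0,0.003,0,-222,-41,151,-1],
])

```text
time_s: 27.15
eef_pos: [0.6812, -0.1776, 0.2454]
eef_rot: [0.705, 0.057, 0.705, -0.058]
wrist_force: [0.8, 0.1, 0.2]
opening: 0.004
```

Run:
```python
from h import *
rel([.680,-.1765,.105],tool(-.163,0))
c=ctrl.camera("wrist");cv2.imwrite("pics/w20.png",c["pixels"])
c=ctrl.camera("scene");cv2.imwrite("pics/s20.png",cv2.resize(c["pixels"][80:230,120:320],None,fx=4,fy=4,interpolation=cv2.INTER_CUBIC))
```

```text
t 27.15 pos [ 0.6812 -0.1776  0.2454] F [0.8367 0.086  0.1959] open 0.004050424041279913
rot [-0.      0.0006  0.002 ] shift mm [140.4126   1.212   -1.4853]
```

View pics/w20.png

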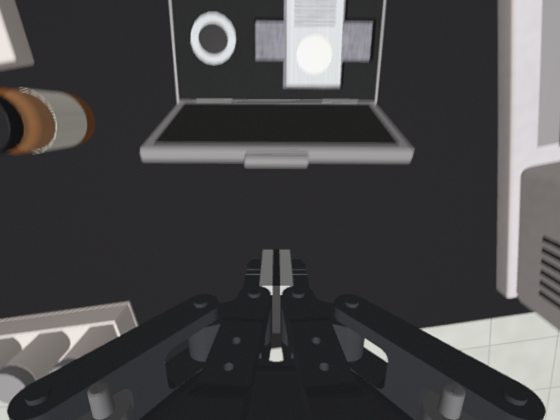

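View pics/s20.png

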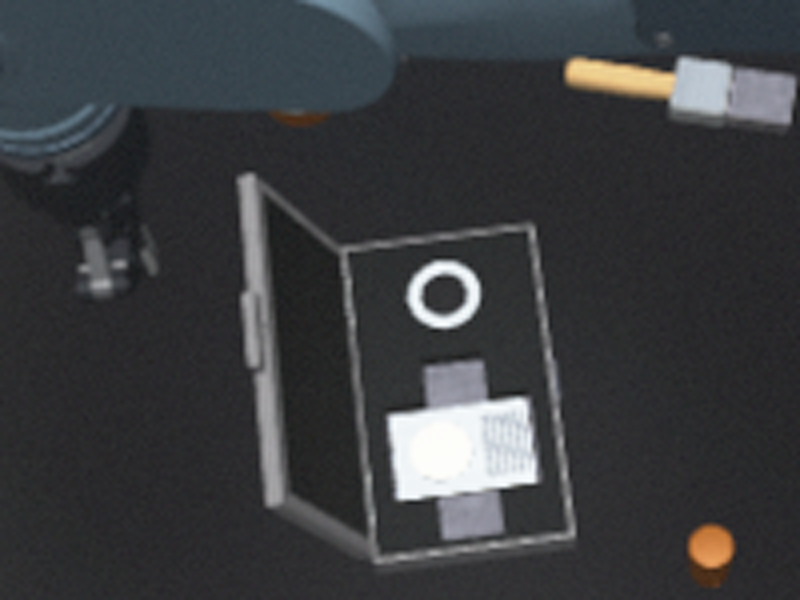

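>>> servo_tool([
  [0,0,0,20,1,0,-1],
  [0,0,0,45,1,0,-1],
  [0,0,0,70,1,0,-1],
  [0,0,0,95,1,0,-1],
  [0,0,0,120,1,0,-1],
  [0,0,0,136,1,0,-1],
  [0,0,0,140,1,0,-1],
  [0,0,0,140,1,-5,-1],
])

```text
time_s: 28.25
eef_pos: [0.6772, -0.177, 0.1037]
eef_rot: [0.705, 0.057, 0.705, -0.059]
wrist_force: [-0.1, -0.1, -0.5]
opening: 0.002
```

```bash
cat > wp.py <<'E'
from h import *
X=np.array([.9867,-.1623,0]);H=np.array([.5943,-.1625,.0255])
def wp(x,z): print((x,z));rel(H+X*x/1000+np.array([0,0,z/1000]),tool(-.163,0))
E
python3 - <<'E'
from wp import *
wp(21,100)
c=ctrl.camera("wrist");cv2.imwrite("pics/w21.png",c["pixels"])
E
```

```text
(21, 100)
t 28.25 pos [ 0.6772 -0.177   0.1037] F [-0.051  -0.0584 -0.4842] open 0.0018113477564580607
rot [-0.0007  0.0002  0.002 ] shift mm [-21.8275   0.7753 -63.1088]
```

View pics/w21.png

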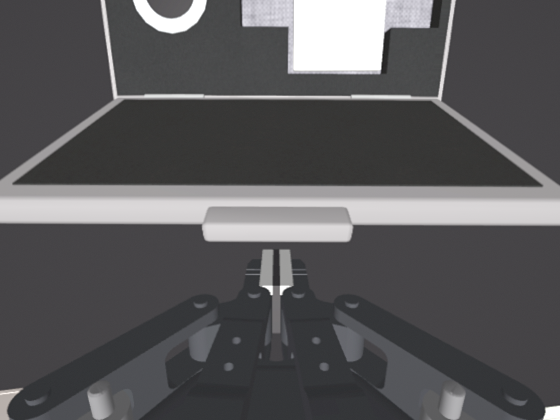

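>>> servo_tool([
  [0,0,0,-3,0,-6,-1],
  [0,0,0,-6,0,-14,-1],
  [0,0,0,-9,0,-22,-1],
  [0,0,0,-12,0.5,-30,-1],
  [0,0,0,-15,0.5,-38,-1],
  [0,0,0,-18,0.8,-47,-1],
  [0,0,0,-20,0.8,-55,-1],
  [0,0,0,-22,0.8,-63,-1],
])

```text
time_s: 29.3
eef_pos: [0.6142, -0.1657, 0.1261]
eef_rot: [0.705, 0.057, 0.705, -0.058]
wrist_force: [1.3, -0.1, -0.6]
opening: 0.001
```

Run:
```python
from wp import *
wp(-14,98);wp(-46,84)
c=ctrl.camera("wrist");cv2.imwrite("pics/w22.png",c["pixels"])
```

```text
(-14, 98)
t 29.3 pos [ 0.6142 -0.1657  0.1261] F [ 1.2563 -0.0674 -0.5943] open 0.001111907618134436
rot [-0.0007  0.      0.0019] shift mm [  2.6296  -0.1203 -34.1453]
(-46, 84)
t 29.3 pos [ 0.6142 -0.1657  0.1261] F [ 1.2563 -0.0674 -0.5943] open 0.001111907618134436
rot [-0.0007  0.      0.0019] shift mm [ 16.6286  -0.1145 -66.1444]
```

View pics/w22.png

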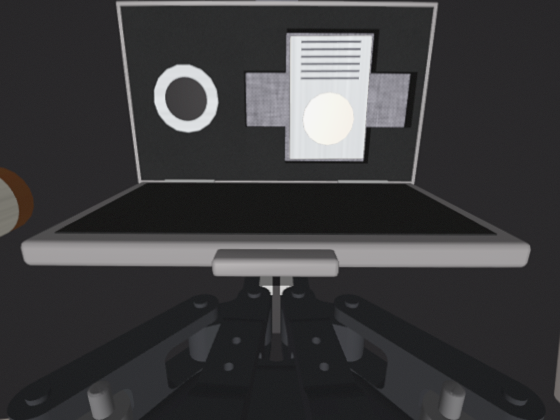

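Lid is being pushed upright by the finger; the plate lies flat in the bay. Continue along the arc.

>>> servo_tool([
  [0,0,0,0.5,0,-8,-1],
  [0,0,0,1,0,-17,-1],
  [0,0,0,2,0,-26,-1],
  [0,0,0,3,0,-34,-1],
  [0,0,0,6,0,-42,-1],
  [0,0,0,9,0,-50,-1],
  [0,0,0,13,0,-58,-1],
  [0,0,0,17,0,-66,-1],
])

```text
time_s: 30.35
eef_pos: [0.5478, -0.1547, 0.1089]
eef_rot: [0.704, 0.057, 0.705, -0.058]
wrist_force: [0.4, -0.0, -0.3]
opening: -0.003
```

Run:
```python
from wp import *
wp(-72,60);wp(-85,37);wp(-91,20)
c=ctrl.camera("scene");cv2.imwrite("pics/s23.png",cv2.resize(c["pixels"][80:230,120:320],None,fx=4,fy=4,interpolation=cv2.INTER_CUBIC))
```

```text
(-72, 60)
t 30.35 pos [ 0.5478 -0.1547  0.1089] F [ 0.3726 -0.0136 -0.2627] open -0.002511995896182371
rot [-0.0006 -0.0008  0.0019] shift mm [ 23.4323  -0.142  -24.8422]
(-85, 37)
t 30.35 pos [ 0.5478 -0.1547  0.1089] F [ 0.3726 -0.0136 -0.2627] open -0.002511995896182371
rot [-0.0006 -0.0008  0.0019] shift mm [ 46.4424  -0.1063 -37.8238]
(-91, 20)
t 30.35 pos [ 0.5478 -0.1547  0.1089] F [ 0.3726 -0.0136 -0.2627] open -0.002511995896182371
rot [-0.0006 -0.0008  0.0019] shift mm [ 63.447   -0.0778 -43.8103]
```

View pics/s23.png

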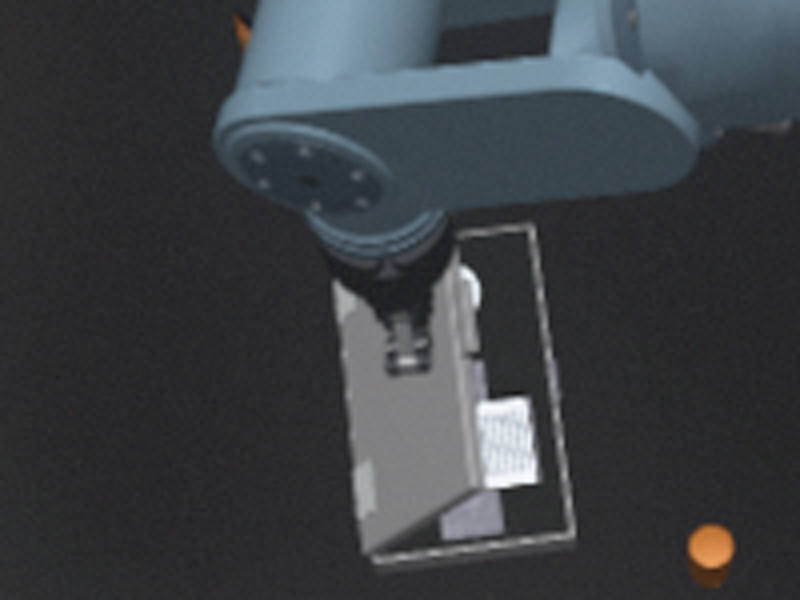

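>>> servo_tool([
  [0,0,0,7,0,-9,-1],
  [0,0,0,15,0,-17,-1],
  [0,0,0,23,0,-25,-1],
  [0,0,0,31,0,-29,-1],
  [0,0,0,39,0,-34,-1],
  [0,0,0,47,0,-38,-1],
  [0,0,0,55,0,-41,-1],
  [0,0,0,63,0,-44,-1],
])

```text
time_s: 31.4
eef_pos: [0.5029, -0.1472, 0.0447]
eef_rot: [0.704, 0.057, 0.706, -0.058]
wrist_force: [0.3, -0.1, 0.9]
opening: -0.002
```

>>> servo_tool([
  [0,0,0,2,0,-1,-1],
  [0,0,0,4,0,-1,-1],
  [0,0,0,6,0,-1,-1],
  [0,0,0,7,0,-1,-1],
  [0,0,0,8,0,-1,-1],
  [0,0,0,8,0,-1,-1],
  [0,0,0,8,0,-1,-1],
  [0,0,0,8,0,-1,-1],
])

```text
time_s: 32.4
eef_pos: [0.502, -0.1471, 0.0375]
eef_rot: [0.704, 0.057, 0.706, -0.058]
wrist_force: [-3.5, 1.0, 7.9]
opening: 0.008
```

>>> servo_tool([
  [0,0,0,0.8,0,0,-1],
  [0,0,0,1.2,0,0,-1],
  [0,0,0,1.2,0,0,-1],
  [0,0,0,0,0,0,-1],
  [0,0,0,-10,0,0,-1],
  [0,0,0,-40,0,0,-1],
  [0,0,0,-80,0,0,-1],
  [0,0,0,-120,0,0,-1],
])

```text
time_s: 33.4
eef_pos: [0.5023, -0.1469, 0.1591]
eef_rot: [0.704, 0.057, 0.706, -0.058]
wrist_force: [1.4, -0.2, 0.2]
opening: 0.001
```

>>> servo_tool([
  [0,0,0,-40,0,-20,-1],
  [0,0,0,-80,0,-50,-1],
  [0,0,0,-110,0,-80,-1],
  [0,0,0,-120,0,-110,-1],
  [0,0,0,-120,0,-120,-1],
  [0,0,0,-120,0,-120,-1],
  [0,0,0,-120,0,-120,-1],
  [0,0,0,-120,0,-120,-1],
])

```text
time_s: 34.4
eef_pos: [0.3845, -0.1272, 0.2788]
eef_rot: [0.703, 0.057, 0.706, -0.058]
wrist_force: [-1.3, -0.4, -0.4]
opening: -0.001
```

Run:
```python
from h import *
print(ctrl.get_obs()["wrist_force"])
c=ctrl.camera("wrist");cv2.imwrite("pics/w30.png",c["pixels"])
c=ctrl.camera("scene");cv2.imwrite("pics/s30.png",c["pixels"]);cv2.imwrite("pics/s31.png",cv2.resize(c["pixels"][80:230,120:320],None,fx=4,fy=4,interpolation=cv2.INTER_CUBIC))
```

```text
[-1.2871 -0.391  -0.4424]
```

View pics/w30.png

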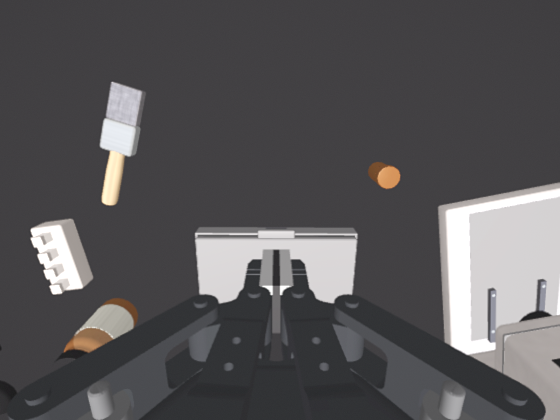

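View pics/s30.png

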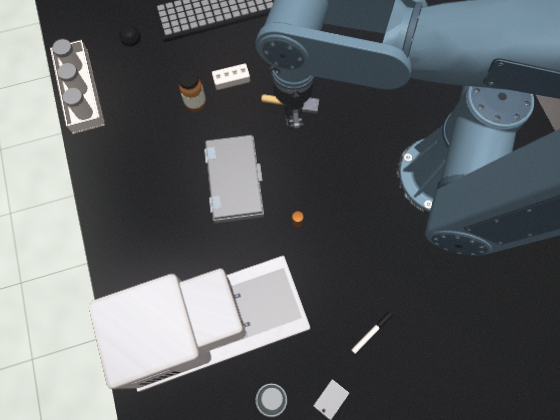

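View pics/s31.png

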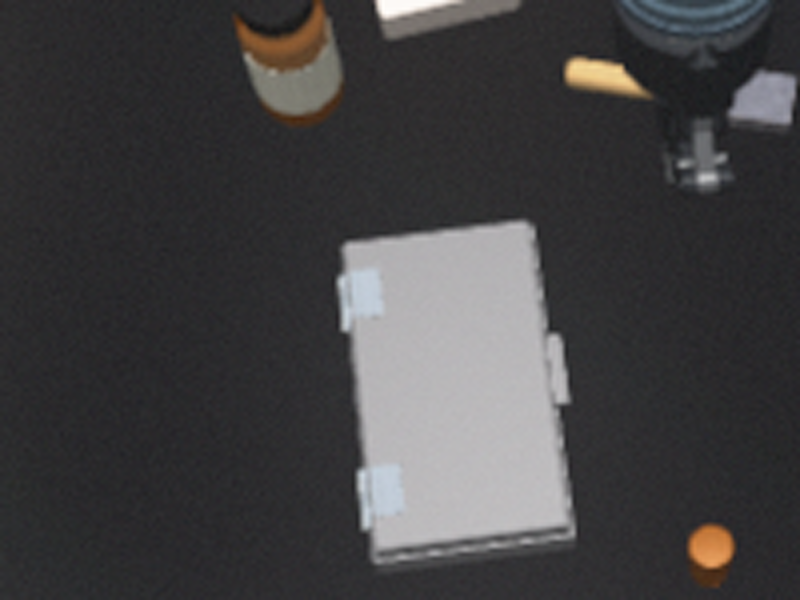

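The lid is shut and flush, all bystanders are where they were (vial still at scene (298,216)), and the robot touches nothing.

```bash
python3 -c "
from bench import ctrl
print(ctrl.hand_in())"
```

```text
the job is handed in; nothing more can be done
None
```

The plate is in its case with the lid shut, and the job is handed in at about 34.5 s of the 72 s limit.

- **Drawing out:** I pressed on the ribs with the shut fingers tilted about 35°, at about 7–11 N. The plate slid about 93 mm along the bed and came fully clear of the head.
- **Lifting and placing:** I gripped the plate by its sides at mid-length and lifted it level. After re-centring on the bay with the wrist camera, I lowered it until it touched (about 6 N), then released.
- **Closing the lid:** I swept the lid over from behind and pressed it shut at about 8 N. The fingertip then read 37.5 mm, which is the height of the closed lid's top.

**Last checks:**
- Before the lid was closed, the wrist and scene pictures showed the plate flat inside the bay with gaps all round.
- The final pictures show the lid flush and the other things on the bench where they were at the start.
- The gripper was free above the bench with no contact force.
- No contact with the measuring head or the white disc was seen.

**What disagreed:** the first wrist-camera correction over the bay overshot by about 1.4 mm sideways and about 3 mm lengthwise. I measured again and corrected it before the plate went below the rim. The cameras otherwise agreed to about 1–3 mm.

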